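# Ready the double-lidded rosin tin: park the scraper, seat the lids, lift off the outer lid

### The arm

A 6-joint arm with a two-finger parallel gripper is mounted at the origin on the work surface. World frame = base frame: x ahead of the robot, y to its left, z up, the work surface at z = 0. Lengths are in m, angles in rad, forces in N, time in s.
With the tool pointing down it reaches from about 0.375 to 0.975 m from the base axis. Payload 3.8 kg.
Tool frame: the origin (TCP) lies midway between the tips of the shut fingers; the grasp point (between the pads) lies 19 mm behind it; z points along the fingers, y is the line along which they close (so a half turn about z gives the same grasp; the last joint's range is limited). The gripper opens to 85 mm and grips with 20 to 120 N. Pads are 22 mm wide; open, the fingers measure 114 mm over their backs; the gripper's body (76 mm by 85 mm) begins 54 mm behind the grasp point. The pads swing forward as they close: fully open they stand 13 mm farther back than shut.
Start: joints at [1.075, 0.264, 1.604, -0, 1.274, -0.037], TCP at [0.299, 0.605, 0.205] pointing down, gripper open.
Joint ranges: [-2.63, 2.63], [-0.94, 2.18], [0.31, 2.57], [-1.31, 4.45], [0, 2.66], [-2.55, 2.55]. Speed limits (rad/s): [2.57, 2.57, 3.14, 3.14, 3.14, 3.14].

### API

Orientations are given as a rotation vector (axis times angle).
In Python, from workcell import status, read_camera, workorder, masks_of gives the robot as it stands.
- The arm moves only by the tool drive_tool, never from a script. Its argument "rows" is a list of rows, each a list of 7 numbers: the turn, a rotation vector about the tool's x, y, z in degrees, then the shift along the tool's x, y, z in m, then the opening, from 0 (shut) to 1 (fully open). In form: [[ax, ay, az, tx, ty, tz, claw], ...]. A call has 1 to 8 rows; each row shifts and turns the commanded pose from where the row before left it, along the tool's axes as they then stand; what a row does not reach is not made up. A row lasts 1/12 s, in which the tool goes at most 41.7 mm and 7.16 degrees, less where a joint would pass 70% of its speed; a pose out of reach is approached as far as the arm can. A call is refused whole if a number of a shift passes 0.0417 or a number of a turn 7.16, either way. A call with a gripper value outside its range is refused whole. The fingers move at their own pace and stop on an object; "force" is the grip in N (left out, the last holds). Time passes only in rows, so rows that do not move let the fingers close. It gives the time, the measured TCP pose, the force, the opening and the grip force at its end, in the units of the state.
- status.read_state(): the state, without advancing time (a new reading comes with each control period).
- read_camera(name): name is "scene" or "top" or "wrist"; returns a dict with "color" (480x640x3 uint8, red, green, blue), "intrinsics" (3x3 intrinsics, pixels), "world_from_camera" (4x4, takes a point from camera to world coordinates); the wrist camera has in their place "mount" (4x4, takes a point from camera to tool coordinates, whose origin is the TCP and whose axes are the flange's). Camera axes: x right, y up, looking along -z (the intrinsics and any distortion apply to the point x, -y, -z); pixel columns grow to the right and rows downward; lengths in m; the calibration is good to about 2 mm. A picture is of the moment at which its call begins: read the wrist's pose just before it. There is no depth.
- workorder.finish_job(): hands the job in; it is judged then, once.
Trained networks look in a picture, given as the dict that the camera call returned (one of the last four; its "shot" number tells which), for a name from the list of things; names that differ only in an ending like _2 or _b are one class to them, and where a whole thing is asked for, a point or a joint stands for the part that bears it (a point fixed in the world has none). Each returns a list of dicts, best first, with "score" (0 to 1); they miss things now and then, are a little off and sometimes report something else, mostly with a low value. They report only what shows in the picture. A call takes as long as a camera call. They do not tell look-alikes from the thing itself.
- masks_of(picture, name): "mask" (480x640 bool, what is visible of it) and "bbox" ([left, top, right, bottom] in pixels, round what is visible of it).
The state is a dict: "time": time; "q": joint angles; "joint_vel": joint speeds; "joint_torque": joint torques, N m; "tool_pos": TCP position; "tcp_rot": TCP orientation; "wrist_force": force on the tool from outside, world axes, zero at the start; "torque": the same for the moment, N m; "width": opening from 0.0 (shut) to 1.0 (fully open); "grip_force": force on a finger pad.
Only numpy, scipy, OpenCV 4.12 (cv2) and the standard library are available. Lean on these libraries where they do the work, as an engineer would, in place of code of your own. Each camera call takes 0.05 s, during which the arm holds its last target. There are 200 camera calls.

### The job

Get the rosin flux tin ready for dipping: first take the scraper that lies across the open tin and slide it blade first, fully home, into the slot of the layered tool rack, and let go of it. Then lift the nested pair of lids together by the wide brim of the inner one, lower it gently (not dropped) onto the tin until the inner lid is fully seated in the mouth, and take the outer lid off by itself, leaving the inner lid seated and undisturbed. Finish while still holding the outer lid in the gripper, level over the tin and at least 6 cm above where it sat, ready to cap it again; leave the tin standing where it is and do not disturb the other things on the bench.

Things in the scene. Friction and masses are not known exactly. Their poses are not given: they have to be found in the camera images.
- tin: round steel flux tin, open at the top, loose, standing upright, about 0.3 kg: 60 mm outside diameter, 42 mm high, mouth 53 mm in diameter, wall 3.5 mm; the solid amber rosin cake inside is 18 mm below the rim. At the start the scraper lies flat across its rim. Origin: centre of the underside, z up.
- tin_mouth (a point): centre of the tin's mouth, level with the rim, 42 mm above the tin's origin.
- inner_lid: inner (dipping) lid, loose, round, aluminium, 60 g: from below a plug 49 mm across, 10 mm deep (chamfered; 2 mm play all round in the mouth), a brim 66 mm across, 10 mm thick (3 mm beyond the tin), a neck 39 mm across, 8 mm high, with a 20 mm opening. Starts upright on its plug on the bench, outer lid on it. Origin: centre of the plug's underside, z up; 32 mm above the tin's origin when seated.
- brim (a point): centre of the inner lid's brim at half its thickness, 15 mm above the lid's origin: grip across here (66 mm) to carry both lids.
- outer_lid: outer lid, a loose round steel cap, 40 g, 20 mm high: lower half a skirt, 51 mm outside, 43 mm inside, that sits loosely round the inner lid's neck and rests on its brim, not fastened; upper half a solid head 54 mm across, to be gripped by its sides. Origin: centre of the skirt's underside, z up; 20 mm above the inner lid's origin when nested.
- scraper: flat scraper, loose, 45 g: dark wooden handle 95 x 16 mm, 10 mm thick; steel blade 75 x 22 mm, 2.5 mm thick; undersides flush. Origin: on the underside at the shoulder between handle and blade; x to the blade's tip, z up (handle x = -95 to 0 mm, blade 0 to 75 mm). It balances 5 mm on the blade side of the origin.
- scraper_tip (a point): middle of the blade's end edge, 75 mm ahead of the scraper's origin.
- rack: fixed tool rack: wooden layers under a clear cover, 90 x 90 mm, 49 mm high (behind: a block with drivers, x to 84 mm, 114 mm high). Its front (-x face, 45 mm from the origin) has one level, central slot along +x: 28 mm wide, 36 to 42.5 mm above the bench, 85 mm deep. The blade goes in flat, as it lies on the tin, until the handle's shoulder meets the cover. Origin: on the underside, z up.
- slot_mouth (a point): middle of the slot's floor at the front face of the rack (36 mm above the bench).
- spool: bystander: spool of solder wire standing upright, 62 mm in diameter, 40 mm high; origin centre of the underside.
- multimeter: bystander: handheld multimeter lying flat, 145 x 72 x 43 mm; origin centre of the underside, x along it.
- battery: bystander: block battery lying flat, 49 x 26 x 17 mm; origin centre of the underside, x along it.
- tape: bystander: roll of brown tape lying flat, 90 mm in diameter, 48 mm high; origin centre of the underside.
- fuse_box: bystander: small carton, 34 mm cube; origin centre of the underside.
- cutters: bystander: side cutters lying flat, about 130 x 70 x 11 mm; origin near the pivot, x towards the jaws.
- driver: bystander: screwdriver lying flat, 170 mm long, 26 mm thick; origin at its middle, x towards its tip.
Mind the look-alikes: they are no part of the job. What is shaped like the inner_lid but green or turquoise is not meant.

How it is judged:
By the outcome, as a careful person would: the job done as asked, in the order asked, and still so for the second after the job is handed in, while the arm keeps its last pose, push and grip.
It also fails if it takes over 61 s, if anything falls off the work surface, if the arm or the gripper's body presses on something with over 40 N, if the wrist force passes 120 N, or if a joint passes its speed limit or range.

## Working session

There is one attempt and no reset: what is moved stays moved. The work goes in short steps, Python scripts to look and compute and a tool call to move; the robot and the scene stay as the last step left them, time stands still between calls to the robot, and variables do not carry over. Pictures are saved under pics/ and viewed, at most 10 in all, crops included, and the job is handed in when it is done.

Besides the shell and the picture viewer there is one more tool, called after "Request:" by a JSON object that holds its "name" and its "arguments". drive_tool: Moves the arm, as the interface text tells. Its arguments: {"type":"object","properties":{"rows":{"type":"array"},"force":{"type":"number"}},"required":["rows"]}

```bash
ls; mkdir -p pics
cat > h.py <<'E'
import numpy as np, cv2
from scipy.spatial.transform import Rotation as R
from workcell import status, read_camera, workorder, masks_of
def save(p,n): cv2.imwrite('pics/'+n,cv2.cvtColor(p['color'],cv2.COLOR_RGB2BGR))
def wfc(p,st=None):
    if 'world_from_camera' in p: return np.array(p['world_from_camera'])
    T=np.eye(4);T[:3,:3]=R.from_rotvec(st['tcp_rot']).as_matrix();T[:3,3]=st['tool_pos'];return T@np.array(p['mount'])
def ray(p,uv,z,T):
    K=np.array(p['intrinsics']);uv=np.atleast_2d(np.asarray(uv,float))
    d=np.c_[uv,np.ones(len(uv))]@np.linalg.inv(K).T*[1,-1,-1]
    d=d@T[:3,:3].T; o=T[:3,3]; return o+d*((z-o[2])/d[:,2])[:,None]
def proj(p,X,T):
    X=np.atleast_2d(X);c=(X-T[:3,3])@T[:3,:3]*[1,-1,-1];u=c@np.array(p['intrinsics']).T;return u[:,:2]/u[:,2:]
E
cat > a.py <<'E'
from h import *
st=status.read_state();print(st)
for c in ['top','scene','wrist']:
    p=read_camera(c);save(p,c+'0.png');print(c,[ (k,v if k!='color' else 0) for k,v in p.items()])
    T=wfc(p,st)
    for n in ['tin','inner_lid','outer_lid','scraper','rack','spool','multimeter','tape','fuse_box','cutters','driver','battery']:
        for m in masks_of(p,n)[:3]:
            ys,xs=np.nonzero(m['mask']);
            print(n,round(m['score'],2),m['bbox'],len(xs),ray(p,[[xs.mean(),ys.mean()]],0.03,T).round(3)[0] if len(xs) else '')
E
python3 a.py
```

```text
pics
{'time': 0.0, 'q': array([ 1.07509621e+00,  2.64771639e-01,  1.60540771e+00, -2.39932771e-05,
        1.27372579e+00, -3.68958983e-02]), 'joint_vel': array([ 0.00100452, -0.00116712,  0.00167822, -0.00082834,  0.00079805,
       -0.00037103]), 'joint_torque': array([ 1.94418353e-04, -5.15097141e+01, -3.67319119e+01, -9.22464051e-05,
        1.26981319e-02,  4.06296283e-05]), 'tool_pos': array([0.29855857, 0.60446904, 0.20353147]), 'tcp_rot': array([-0.71423894, -3.0587204 ,  0.00351323]), 'wrist_force': array([ 0.51376411, -0.17141286,  0.06540343]), 'torque': array([-0.01413588, -0.03487934, -0.01679554]), 'grip_force': 0.0, 'width': 1.004073718077014}
top [('color', 0), ('intrinsics', array([[484.19747418,   0.        , 324.18319287],
       [  0.        , 484.19747418, 240.1119662 ],
       [  0.        ,   0.        ,   1.        ]])), ('world_from_camera', array([[-0.01505754,  0.98472722, -0.17345195,  0.33831362],
       [-0.99985985, -0.01355921,  0.00982003,  0.08169194],
       [ 0.00731818,  0.1735755 ,  0.98479337,  1.1274802 ],
       [ 0.        ,  0.        ,  0. 
[... 3218 characters left out ...]
1 0.136 0.03 ]
wrist [('color', 0), ('intrinsics', array([[402.28326571,   0.        , 315.47649256],
       [  0.        , 402.28326571, 230.75725211],
       [  0.        ,   0.        ,   1.        ]])), ('mount', array([[ 5.74521587e-04,  9.55962799e-01,  2.93487303e-01,
         7.61974772e-02],
       [ 9.99999534e-01, -3.21641696e-04, -9.09899066e-04,
         4.23114225e-04],
       [-7.75431904e-04,  2.93487689e-01, -9.55962538e-01,
        -1.70408938e-01],
       [ 0.00000000e+00,  0.00000000e+00,  0.00000000e+00,
         1.00000000e+00]])), ('shot', 3)]
tape 0.75 [181.0, 313.1, 213.4, 402.1] 186 [0.382 0.437 0.03 ]
driver 0.77 [177.1, 315.8, 214.3, 403.0] 352 [0.389 0.43  0.03 ]
```

View pics/top0.png

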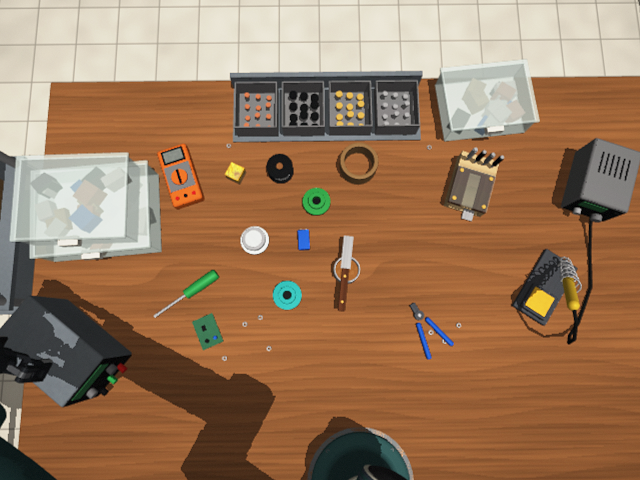

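View pics/scene0.png

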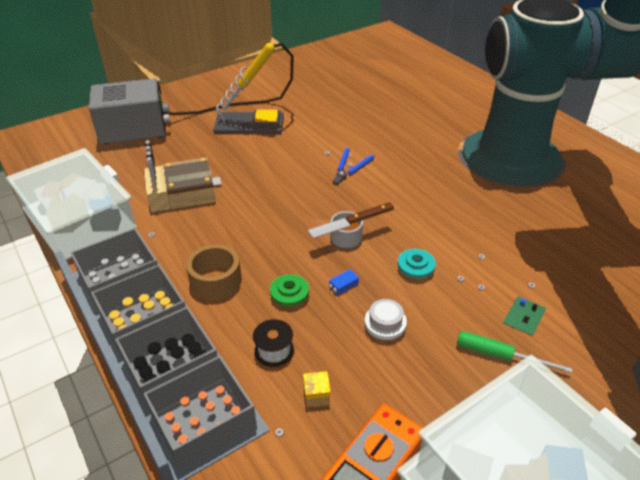

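The top view shows the scraper across the tin, with the tip near (348,236) and the handle end at (341,310). The white nested lids are at (255,240) and the rack is at (473,184), its front facing the robot. The green and turquoise look-alikes are at (316,201) and (287,295). I'll move over the lids first and measure from close up.

Request:
{"name": "drive_tool", "arguments": {"rows": [[0, 0, -7.1, 0, 0, 0, 1], [0, 0, -7.1, 0, 0, 0, 1], [0, 0, -7.1, 0, 0, 0, 1], [0, 0, 0, -0.0225, -0.029, 0.004, 1], [0, 0, 0, -0.0225, -0.029, 0.004, 1], [0, 0, 0, -0.0225, -0.029, 0.004, 1], [0, 0, 0, -0.0225, -0.029, 0.004, 1], [0, 0, 0, -0.0225, -0.029, 0.004, 1]]}}

```text
time: 2.62
tool_pos: [0.399, 0.4496, 0.1848]
tcp_rot: [0.136, 3.138, 0.0]
wrist_force: [0.0, 1.0, -0.4]
width: 0.996
grip_force: 0.0
```

Request:
{"name": "drive_tool", "arguments": {"rows": [[0, 0, 0, -0.0225, -0.029, 0.004, 1], [0, 0, 0, -0.0225, -0.029, 0.004, 1], [0, 0, 0, -0.0225, -0.029, 0.004, 1], [0, 0, 0, -0.0225, -0.029, 0.004, 1], [0, 0, 0, -0.0225, -0.029, 0.004, 1], [0, 0, 0, -0.0225, -0.029, 0.004, 1], [0, 0, 0, -0.0225, -0.029, 0.004, 1], [0, 0, 0, 0, 0, 0, 1]]}}

```text
time: 3.28
tool_pos: [0.5404, 0.2296, 0.1562]
tcp_rot: [0.144, 3.137, -0.005]
wrist_force: [0.0, 0.1, 0.3]
width: 1.003
grip_force: 0.0
```

```bash
cat > b.py <<'E'
from h import *
import sys
st=status.read_state();print(st['time'],st['tool_pos'],st['tcp_rot'],np.abs(st['joint_vel']).max())
p=read_camera('wrist');save(p,sys.argv[1]);T=wfc(p,st)
for a in sys.argv[2:]:
    n,z=a.split(':');z=float(z)
    for m in masks_of(p,n)[:3]:
        cs,_=cv2.findContours(m['mask'].astype('uint8'),0,1);
        if not cs: continue
        c=max(cs,key=cv2.contourArea)[:,0]
        W=ray(p,c,z,T)[:,:2].astype('float32');
        (cx,cy),r=cv2.minEnclosingCircle(W); rc=cv2.minAreaRect(W*1000)
        print(n,round(m['score'],2),np.round(m['bbox']),'circ',round(cx,4),round(cy,4),round(r,4),'rect',np.round(rc[0],1),np.round(rc[1],1),round(rc[2],1))
E
python3 b.py w1.png inner_lid:0.02 outer_lid:0.04 tin:0.042 scraper:0.05
```

```text
3.2833 [0.54042908 0.229568   0.15623773] [ 0.14409636  3.1371182  -0.0045168 ] 0.07617137926230085
inner_lid 0.73 [122. 280. 202. 342.] circ 0.624 0.0896 0.0362 rect [615.8  89. ] [48.4 70.1] 5.2
inner_lid 0.71 [283. 170. 357. 246.] circ 0.5402 0.2337 0.03 rect [540.1 233.1] [56.6 58.8] 84.8
inner_lid 0.62 [280. 160. 361. 225.] circ 0.5355 0.2335 0.0329 rect [527.2 233.3] [48.9 64.6] 2.5
outer_lid 0.55 [285. 172. 359. 244.] circ 0.5356 0.2332 0.0278 rect [535.8 234.2] [53.3 53.8] 65.4
tin 0.79 [  8.  87.  81. 175.] circ 0.4633 0.0448 0.0303 rect [464.4  53.1] [43.1 56.9] 85.1
scraper 0.65 [  0.  34.  41. 238.] circ 0.4696 0.0291 0.0686 rect [469.6  29. ] [ 23.6 136.3] 82.8
```

Request:
{"name": "drive_tool", "arguments": {"rows": [[0, 0, 0, 0.0093, -0.035, 0, 1], [0, 0, 0, 0.0093, -0.035, 0, 1], [0, 0, 0, 0.0093, -0.035, 0, 1], [0, 0, 0, 0.0093, -0.035, 0, 1], [0, 0, 0, 0.0093, -0.035, 0, 1], [0, 0, 0, 0.0093, -0.035, 0, 1], [0, 0, 0, 0, 0, 0, 1]]}}

```text
time: 4.12
tool_pos: [0.4614, 0.0276, 0.1569]
tcp_rot: [-0.139, -3.138, 0.004]
wrist_force: [-0.3, -0.1, -0.8]
width: 0.997
grip_force: 0.0
```

```bash
python3 b.py w2.png inner_lid:0.02 outer_lid:0.04 tin:0.042 scraper:0.052 rack:0.049
```

```text
4.1167 [0.46140359 0.02756786 0.15686626] [-0.13861538 -3.13753077  0.00391583] 0.09031314627741073
inner_lid 0.96 [439.  72. 534. 171.] circ 0.4072 0.1574 0.0343 rect [407.4 157.5] [66.7 66.2] 44.0
inner_lid 0.81 [362. 346. 436. 411.] circ 0.6257 0.0889 0.0369 rect [625.8  89. ] [66.3 71.1] 85.1
inner_lid 0.75 [527. 236. 609. 309.] circ 0.5335 0.2307 0.0342 rect [528.2 223.7] [49.6 65.1] 51.7
outer_lid 0.69 [542. 250. 625. 315.] circ 0.5335 0.2287 0.0335 rect [532.  230.2] [66.8 52.8] 44.9
tin 0.87 [270. 171. 346. 254.] circ 0.4585 0.015 0.0312 rect [457.1   5.3] [24.4 62.2] 81.4
scraper 0.59 [294.  82. 331. 312.] circ 0.4527 0.0292 0.0831 rect [452.5  27. ] [ 21.4 165.8] 82.8
scraper 0.58 [  1. 357.  73. 478.] circ 0.5684 -0.2258 0.0175 rect [ 563.3 -227. ] [24.4 32.2] 14.4
rack 0.76 [  3. 352.  75. 480.] circ 0.5699 -0.2302 0.0168 rect [ 571.  -226.2] [24.6 29.6] 72.0
```

View pics/w2.png

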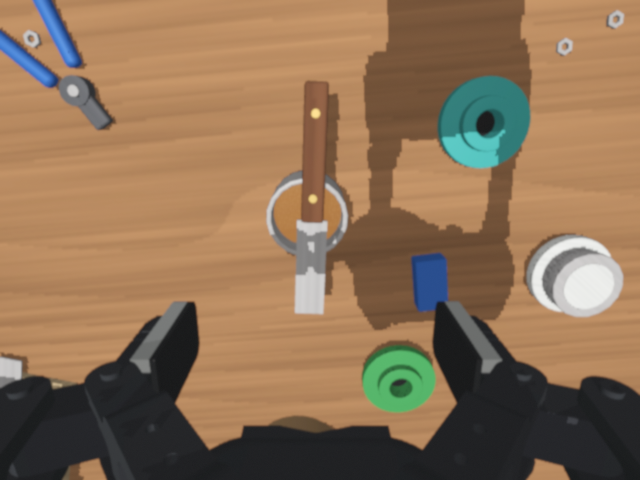

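The wrist view shows the scraper's handle end at (316,82), shoulder at (312,221) and tip at (309,313), with the tin mouth centred near (307,213). The rack's front edge is just visible at lower left.

```bash
cat > c.py <<'E'
from h import *
st=status.read_state();p=read_camera('wrist');T=wfc(p,st)
h=ray(p,[[316.5,82],[312.7,221]],.052,T)[:,:2];b=ray(p,[[312.5,222],[309.5,313]],.0445,T)[:,:2]
print(h,b,np.linalg.norm(h[1]-h[0]),np.linalg.norm(b[1]-b[0]),np.degrees(np.arctan2(*(b[1]-h[0])[::-1])))
m=masks_of(p,'scraper')[0]['mask'];ys,xs=np.nonzero(m)
pts=np.array([[xs[ys==y].mean(),y] for y in range(90,308)]);
H=ray(p,pts[pts[:,1]<215],.052,T)[:,:2];B=ray(p,pts[pts[:,1]>228],.0445,T)[:,:2];A=np.r_[H,B]
vx,vy,x0,y0=cv2.fitLine(A.astype('float32'),2,0,.001,.001).ravel();print('yaw',np.degrees(np.arctan(vy/vx)),x0,y0)
print('handle w',[np.ptp(xs[ys==y]) for y in (110,150,190)])
# tin rim by ellipse: outer bbox from mask contours
c=max(cv2.findContours((masks_of(p,'tin')[0]['mask']|m).astype('uint8'),0,1)[0],key=cv2.contourArea)[:,0]
W=ray(p,c,.042,T)[:,:2];
from scipy.optimize import least_squares
k=(np.abs(W[:,1]-.018)>.014)&(np.abs(W[:,0]-.46)<.03);s=least_squares(lambda a:np.hypot(*(W[k]-a[:2]).T)-a[2],[.46,.017,.03],loss='soft_l1',f_scale=.001);print('tin',s.x,k.sum())
print('toolx',R.from_rotvec(st['tcp_rot']).as_matrix()[:,0])
E
python3 c.py
```

```text
[[0.37347599 0.04171476]
 [0.46579038 0.03128674]] [[0.46863428 0.03085279]
 [0.54244624 0.02210068]] 0.0929015027961754 0.07432902753697762 -6.621263393652855
yaw -7.120579 0.45135525 0.026986657
handle w [np.int64(23), np.int64(23), np.int64(23)]
tin [0.46117105 0.02197094 0.03028447] 159
toolx [-9.96413804e-01  8.46126246e-02 -4.84973317e-04]
```

```bash
cat > d.py <<'E'
from h import *
for i in range(2):
    st=status.read_state();p=read_camera('wrist');print(st['time'],st['tool_pos'].round(4),st['tcp_rot'].round(4),np.abs(st['joint_vel']).max().round(3))
    T=wfc(p,st);m=masks_of(p,'scraper')[0]['mask'];ys,xs=np.nonzero(m);print(m.sum(),[(y,xs[ys==y].min(),xs[ys==y].max()) for y in (100,150,200,260,300)],ys.min(),ys.max())
save(p,'w3.png')
g=p['color'].astype(int)
for y in (150,300): print(y,g[y,285:340].sum(1))
E
python3 d.py; python3 c.py
```

```text
4.5667 [0.4641 0.0318 0.1568] [-1.3360e-01 -3.1386e+00 -2.0000e-04] 0.009
[[0.37303465 0.04091481]
 [0.4652302  0.03040611]] [[0.46806625 0.02996682]
 [0.54175161 0.02115435]] 0.09279252418669297 0.0742104581449641 -6.68015995821509
yaw -7.0410285 0.45088175 0.027029391
handle w [np.int64(24), np.int64(23), np.int64(22)]
tin [0.46120332 0.02192622 0.02960713] 204
toolx [-9.96328191e-01  8.56157784e-02  2.72321589e-04]Traceback (most recent call last):
  File "d.py", line 4, in <module>
    T=wfc(p,st);m=masks_of(p,'scraper')[0]['mask'];ys,xs=np.nonzero(m);print(m.sum(),[(y,xs[ys==y].min(),xs[ys==y].max()) for y in (100,150,200,260,300)],ys.min(),ys.max())
                  ~~~~~~~~~~~~~~~~~~~~~^^^
IndexError: list index out of range
```

```bash
cat > e.py <<'E'
from h import *
st=status.read_state();p=read_camera('wrist');T=wfc(p,st);print(st['tool_pos'].round(4),st['tcp_rot'].round(4))
d=np.array([np.cos(np.radians(-7.1)),np.sin(np.radians(-7.1))])
for M in masks_of(p,'scraper')[:1]:
    ys,xs=np.nonzero(M['mask']);a=[xs[ys<ys.min()+4].mean(),ys.min()-.5];b=[xs[ys>ys.max()-4].mean(),ys.max()+.5]
    A=ray(p,[a],.052,T)[0,:2];B=ray(p,[b],.0445,T)[0,:2];print('end',A,'tip',B,(B-A)@d,'origin',A+.095*d,B-.075*d)
E
python3 e.py;python3 e.py
```

```text
[0.4638 0.0309 0.1568] [-0.136  -3.1384  0.    ]
end [0.36925649 0.03669245] tip [0.53910214 0.01708128] 0.1709672390442843 origin [0.46352802 0.02495031] [0.46467725 0.02635139]
[0.4638 0.0307 0.1568] [-0.1366 -3.1384  0.    ]
end [0.36923781 0.03653393] tip [0.53909728 0.01686885] 0.17098760892589937 origin [0.46350934 0.02479179] [0.46467238 0.02613896]
```

Request:
{"name": "drive_tool", "arguments": {"rows": [[0, 0, 2, 0, 0, 0, 0.5], [0, 0, 0, 0.0245, -0.0025, 0, 0.5], [0, 0, 0, 0.0245, -0.0025, 0.02, 0.5], [0, 0, 0, 0, 0, 0.03, 0.5], [0, 0, 0, 0, 0, 0.03, 0.5], [0, 0, 0, 0, 0, 0.02, 0.5], [0, 0, 0, 0, 0, 0, 0.5], [0, 0, 0, 0, 0, 0, 0.5]]}}

```text
time: 5.68
tool_pos: [0.4134, 0.0316, 0.0561]
tcp_rot: [-0.192, -3.133, 0.0]
wrist_force: [0.1, 0.2, 0.2]
width: 0.498
grip_force: 0.0
```

Request:
{"name": "drive_tool", "arguments": {"rows": [[0, 0, 0, 0, 0, 0, 0.5], [0, 0, 0, 0, 0, 0, 0.5]]}}

```text
time: 5.85
tool_pos: [0.4165, 0.0317, 0.0588]
tcp_rot: [0.191, 3.132, 0.0]
wrist_force: [1.0, -0.0, -0.0]
width: 0.498
grip_force: 0.0
```

```bash
python3 e.py
python3 - <<'E'
from h import *
p=read_camera('wrist');save(p,'w4.png')
E
```

```text
[0.4165 0.0317 0.0588] [1.9130e-01 3.1323e+00 4.0000e-04]
end [0.36845237 0.03753523] tip [0.51537785 0.01987053] 0.14798223071350433 origin [0.4627239  0.02579309] [0.44095296 0.02914064]
```

View pics/w4.png

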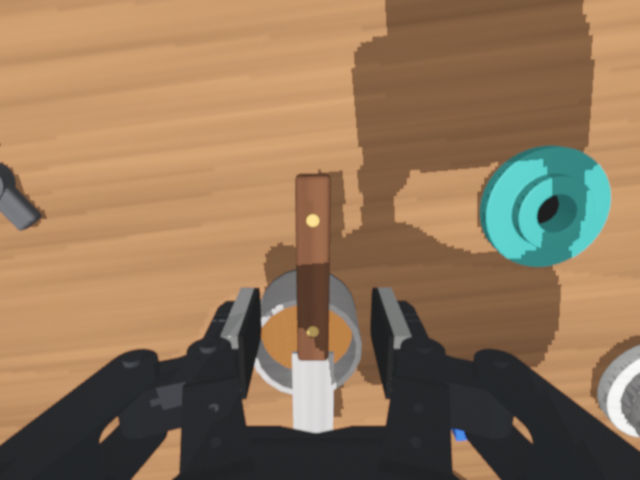

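The handle is centred at column 313, between fingers at 247 and 384, so I'll descend and grip.

Request:
{"name": "drive_tool", "arguments": {"rows": [[0, 0, 0, 0, 0, 0.016, 0.5], [0, 0, 0, 0, 0, 0.015, 0.5], [0, 0, 0, 0, 0, 0, 0.5], [0, 0, 0, 0, 0, 0, 0], [0, 0, 0, 0, 0, 0, 0], [0, 0, 0, 0, 0, 0, 0], [0, 0, 0, 0, 0, 0, 0], [0, 0, 0, 0, 0, 0, 0]], "force": 60}}

```text
time: 6.67
tool_pos: [0.4153, 0.0317, 0.0266]
tcp_rot: [0.191, 3.134, 0.0]
wrist_force: [0.3, 1.2, -0.5]
width: 0.003
grip_force: 0.0
```

Request:
{"name": "drive_tool", "arguments": {"rows": [[0, 0, 0, 0, 0, 0, 0], [0, 0, 0, 0, 0, 0, 0]]}}

```text
time: 6.83
tool_pos: [0.4148, 0.0317, 0.0262]
tcp_rot: [0.191, 3.135, 0.0]
wrist_force: [-0.5, -0.2, 0.2]
width: -0.004
grip_force: 0.0
```

Run:
```python
from h import *
p=read_camera('wrist');save(p,'w5.png');q=read_camera('scene');cv2.imwrite('pics/s5.png',cv2.resize(q['color'][150:290,270:470,::-1],None,fx=3.5,fy=3.5))
a=cv2.resize(p['color'][:,:,::-1],(560,420));b=cv2.resize(q['color'][150:310,290:450,::-1],(420,420));b=cv2.resize(b,(240,420)) if 0 else cv2.resize(q['color'][170:310,320:400,::-1],(240,420));cv2.imwrite('pics/m5.png',np.hstack([a,b]))
```

```text
(no output)
```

View pics/m5.png

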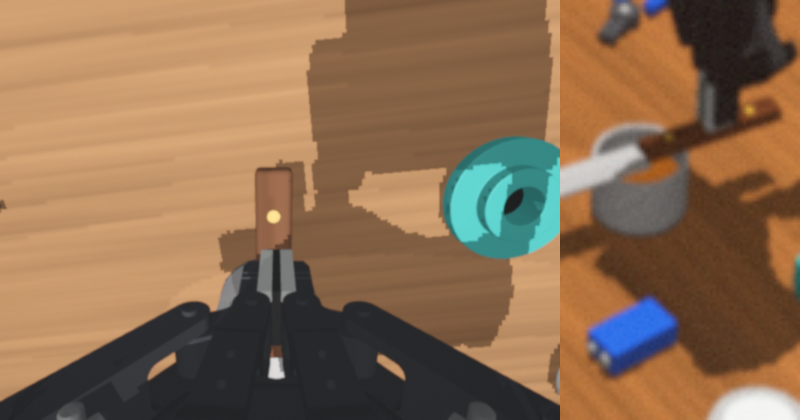

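Run:
```python
from h import *
st=status.read_state();q=read_camera('scene');T=wfc(q)
print(st['tool_pos'],st['width'],st['q'])
f=5;o=np.array([305,140])
im=cv2.resize(q['color'][140:250,305:425,::-1],None,fx=f,fy=f,interpolation=cv2.INTER_CUBIC)
t=st['tool_pos']
for P,c in [(t,(0,0,255)),(t+[0,0,.019],(0,255,255)),([.464,.0255,.042],(255,0,0)),([.4144,.0316,.042],(0,255,0)),([.4144,.0316,.052],(0,255,0)),([.4612,.0219,.042],(255,0,255))]:
    u=(proj(q,P,T)[0]-o)*f;print(u/f+o);cv2.circle(im,tuple(int(v) for v in u),3,c,-1)
cv2.imwrite('pics/s6.png',im)
```

```text
[0.41464485 0.031683   0.02600131] -0.0037600417377320907 [ 1.63308145e-02 -3.75477764e-02  2.30259847e+00  2.63997318e-05
  8.76327086e-01 -1.43248087e+00]
[371.08621367 221.21023992]
[371.62982037 213.3662343 ]
[347.97159853 222.37643256]
[371.62131966 214.54708842]
[371.91188275 210.36085692]
[348.07526237 220.77686959]
```

View pics/s6.png

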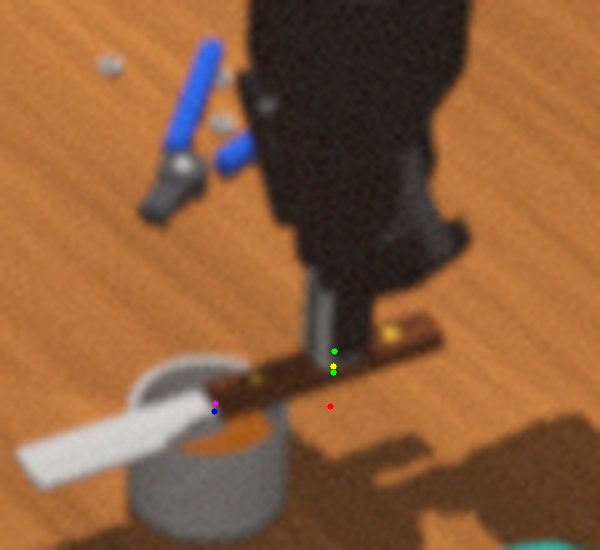

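The overlay shows the shut fingertips resting just above the handle. The wrist view agrees, with tip rows 286 when shut and 303 when open. So the tips really end about 28 mm behind the reported TCP. I'll reopen and go about 18 mm lower in small steps, watching the force.

Request:
{"name": "drive_tool", "arguments": {"rows": [[0, 0, 0, 0, 0, 0, 0.5], [0, 0, 0, 0, 0, 0, 0.5], [0, 0, 0, 0, 0, 0, 0.5], [0, 0, 0, 0, 0, 0, 0.5], [0, 0, 0, 0, 0, 0, 0.5]]}}

```text
time: 7.4
tool_pos: [0.4145, 0.0317, 0.0258]
tcp_rot: [-0.192, -3.136, -0.0]
wrist_force: [0.3, 0.3, 0.5]
width: 0.501
grip_force: 0.0
```

Request:
{"name": "drive_tool", "arguments": {"rows": [[0, 0, 0, 0, 0, 0.006, 0.5], [0, 0, 0, 0, 0, 0.006, 0.5], [0, 0, 0, 0, 0, 0, 0.5], [0, 0, 0, 0, 0, 0, 0.5]]}}

```text
time: 7.73
tool_pos: [0.4137, 0.0317, 0.013]
tcp_rot: [-0.191, -3.134, 0.0]
wrist_force: [0.7, -0.4, -0.7]
width: 0.499
grip_force: 0.0
```

Request:
{"name": "drive_tool", "arguments": {"rows": [[0, 0, 0, 0, 0, 0.003, 0.5], [0, 0, 0, 0, 0, 0.003, 0.5], [0, 0, 0, 0, 0, 0, 0.5], [0, 0, 0, 0, 0, 0, 0.5]]}}

```text
time: 8.07
tool_pos: [0.4143, 0.0317, 0.0076]
tcp_rot: [-0.191, -3.135, 0.0]
wrist_force: [-0.0, -0.3, 0.8]
width: 0.504
grip_force: 0.0
```

Request:
{"name": "drive_tool", "arguments": {"rows": [[0, 0, 0, 0, 0, 0, 0], [0, 0, 0, 0, 0, 0, 0], [0, 0, 0, 0, 0, 0, 0], [0, 0, 0, 0, 0, 0, 0], [0, 0, 0, 0, 0, 0, 0]], "force": 50}}

```text
time: 8.48
tool_pos: [0.4148, 0.0317, 0.0081]
tcp_rot: [0.191, 3.135, 0.0]
wrist_force: [-0.9, 0.3, 1.3]
width: 0.17
grip_force: 49.9
```

Run:
```python
from h import *
print(status.read_state())
p=read_camera('wrist');save(p,'w7.png')
m=masks_of(p,'scraper');print([(x['score'],x['bbox']) for x in m])
```

```text
{'time': 8.4833, 'q': array([ 1.64009929e-02, -6.28283799e-03,  2.31410068e+00, -1.08247125e-05,
        8.33432713e-01, -1.43249824e+00]), 'joint_vel': array([-2.95149033e-04,  1.25846607e-03, -9.33678802e-05, -4.56790196e-04,
        2.11738250e-05,  7.74450304e-04]), 'joint_torque': array([-6.72785682e-02, -2.73187995e+01, -2.80000877e+01, -2.18464789e-02,
       -1.82818333e-01,  3.92523652e-03]), 'tool_pos': array([0.41476228, 0.03170347, 0.00811849]), 'tcp_rot': array([1.91324766e-01, 3.13541902e+00, 2.89691475e-05]), 'wrist_force': array([-0.90565776,  0.33149276,  1.33772681]), 'torque': array([0.00422277, 0.05355964, 0.02188343]), 'grip_force': 49.89665150642395, 'width': 0.16967558032819632}
[(0.81, [293.2, 200.8, 339.6, 431.0])]
```

Request:
{"name": "drive_tool", "arguments": {"rows": [[0, 0, 0, 0, 0, -0.006, 0], [0, 0, 0, 0, 0, -0.014, 0], [0, 0, 0, 0, 0, -0.03, 0], [0, 0, 0, 0, 0, -0.035, 0], [0, 0, 0, 0, 0, -0.035, 0], [0, 0, 0, 0, 0, -0.025, 0], [0, 0, 0, 0, 0, 0, 0]]}}

```text
time: 9.17
tool_pos: [0.4192, 0.0318, 0.1596]
tcp_rot: [0.191, 3.124, 0.001]
wrist_force: [0.9, 0.3, -0.1]
width: 0.172
grip_force: 49.6
```

Request:
{"name": "drive_tool", "arguments": {"rows": [[0, 0, 0, -0.0278, -0.0158, 0, 0], [0, 0, 0, -0.0278, -0.0158, 0, 0], [0, 0, 0, -0.0278, -0.0158, 0, 0], [0, 0, 0, -0.0278, -0.0158, 0, 0], [0, 0, 0, -0.0278, -0.0158, 0, 0], [0, 0, 0, -0.0278, -0.0158, 0, 0], [0, 0, 0, -0.0278, -0.0158, 0, 0], [0, 0, 0, -0.0278, -0.0158, 0, 0]]}}

```text
time: 9.83
tool_pos: [0.6204, -0.1218, 0.1517]
tcp_rot: [-0.192, -3.134, -0.0]
wrist_force: [-0.0, 0.6, 0.3]
width: 0.167
grip_force: 49.6
```

Request:
{"name": "drive_tool", "arguments": {"rows": [[0, 0, 0, 0, 0, 0, 0], [0, 0, 0, 0, 0, 0, 0], [0, 0, 0, 0, 0, 0, 0], [0, 0, 0, 0, 0, 0, 0]]}}

```text
time: 10.17
tool_pos: [0.6186, -0.12, 0.1522]
tcp_rot: [-0.191, -3.134, -0.001]
wrist_force: [-0.3, 0.3, -1.0]
width: 0.17
grip_force: 49.6
```

```bash
python3 b.py w8.png scraper:0.2 rack:0.049 tin:0.042
python3 - <<'E'
from h import *
st=status.read_state();print(st['tool_pos'],st['tcp_rot'],st['width'],st['grip_force'])
E
```

```text
10.1667 [ 0.61855435 -0.11999893  0.15221838] [-1.90666129e-01 -3.13393659e+00 -8.02001848e-04] 0.014338279259431505
scraper 0.83 [290. 201. 342. 431.] circ 0.6148 -0.1195 0.0445 rect [ 615.1 -118.4] [19.5 88.5] 83.0
rack 0.94 [  2. 179. 199. 421.] circ 0.6776 -0.2973 0.1206 rect [ 680.7 -287.7] [118.4 227.2] 59.4
[ 0.61932674 -0.12010965  0.15320514] [1.90264632e-01 3.13564051e+00 6.12404234e-05] 0.17345758243481227 49.57610785961151
```

View pics/w8.png

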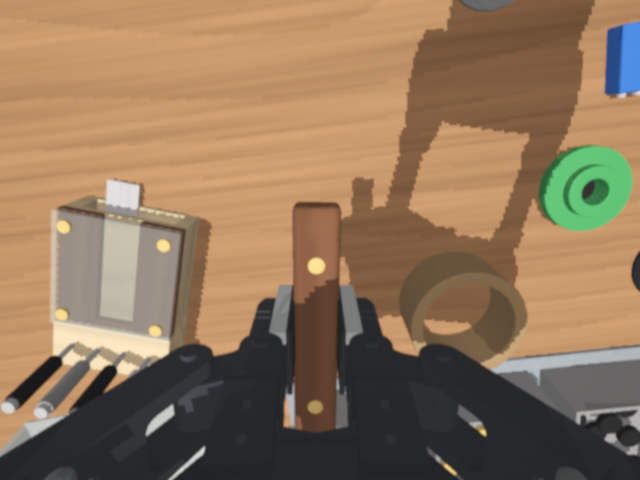

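The rack is at lower left, with cover front corners near (55,206) and (184,229), a light central slot strip at columns 105–139, and a tongue at (123,195). I'll zoom in for exact corners.

Run:
```python
import cv2
im=cv2.imread('pics/w8.png')[170:345,40:215];im=cv2.resize(im,(700,700),interpolation=cv2.INTER_CUBIC)[:600]
for i in range(0,175,25): cv2.putText(im,str(40+i),(i*4,10),0,.35,(0,0,255));cv2.line(im,(i*4,12),(i*4,18),(0,0,255));cv2.putText(im,str(170+i),(0,i*4+4),0,.35,(0,0,255))
cv2.imwrite('pics/w8z.png',im[:600])
```

```text
(no output)
```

View pics/w8z.png

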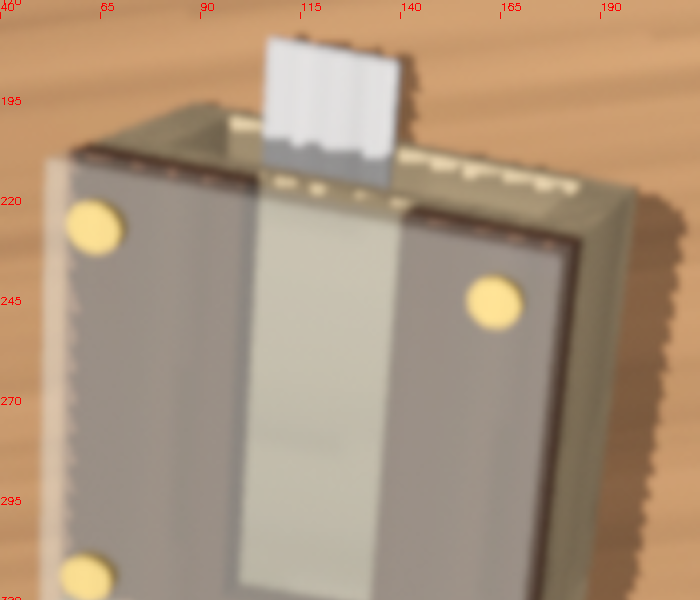

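Run:
```python
from h import *
st=status.read_state();p=read_camera('wrist');T=wfc(p,st);print(st['tool_pos'])
f=lambda zx,zy,z: ray(p,[[40+zx/4-.4,170+zy/4-.4]],z,T)[0,:2]
for z in(.0425,.049):
    L=f(45,160,z);R_=f(582,240,z);print(z,'front',L,R_,np.linalg.norm(L-R_),'normal yaw',np.degrees(np.arctan2(*(L-R_)[::-1]))-90,(L+R_)/2)
    L=f(75,150,z);print('  darkL',L,np.linalg.norm(L-R_))
l=np.array([f(258,185,.036),f(240,585,.036)]);r=np.array([f(402,205,.0425),f(370,598,.0425)])
for a in(l,r): print(a,np.degrees(np.arctan2(*(a[1]-a[0])[::-1])),np.linalg.norm(a[1]-a[0]))
d=l[1]-l[0];d/=np.linalg.norm(d);n=np.array([-d[1],d[0]]);print('width',(l[0]-r[0])@n,(l[1]-r[1])@n)
t=np.array([f(270,38,.036),f(400,60,.036)]);print('tongue z36',t,np.linalg.norm(t[0]-t[1]));t=np.array([f(270,38,.0),f(400,60,.0)]);print('tongue z0',t,np.linalg.norm(t[0]-t[1]))
for z in (.049,.05): 
    a=f(95,228,z);b=f(495,303,z);c=f(88,578,z);print('screws',a,b,c,np.linalg.norm(a-b),np.linalg.norm(a-c),np.degrees(np.arctan2(*(c-a)[::-1])),np.degrees(np.arctan2(*(a-b)[::-1]))-90,(a+b)/2)
```

```text
[ 0.61932674 -0.12010965  0.15320514]
0.0425 front [ 0.59106269 -0.30726353] [ 0.61744835 -0.21468552] 0.0962646932029218 normal yaw -195.9080862019186 [ 0.60425552 -0.26097453]
  darkL [ 0.58992021 -0.30134566] 0.09092732711178417
0.049 front [ 0.5899739  -0.30270393] [ 0.61574944 -0.21226664] 0.09403872576542197 normal yaw -195.9080862019185 [ 0.60286167 -0.25748529]
  darkL [ 0.58885783 -0.29692291] 0.08882477774923565
[[ 0.60150476 -0.27424906]
 [ 0.6816474  -0.30044944]] -18.10369913599625 0.08431667374355739
[[ 0.60700492 -0.24565373]
 [ 0.68438477 -0.27166265]] -18.578530053097218 0.08163397393729567
width -0.028888840950648417 -0.028212318328211423
tongue z36 [[ 0.575129   -0.26462721]
 [ 0.58185117 -0.24241907]] 0.02320321134689474
tongue z0 [[ 0.57902847 -0.28397268]
 [ 0.58659208 -0.25898467]] 0.026107641898114535
screws [ 0.60311866 -0.29776628] [ 0.62552023 -0.23040579] [ 0.67047489 -0.32017626] 0.07098779213471751 0.07098639494292575 -18.402712153092743 -198.39518693480147 [ 0.61431944 -0.26408603]
screws [ 0.60290328 -0.29708279] [ 0.62522328 -0.2299676 ] [ 0.67001422 -0.31941115] 0.07072927913715162 0.07072788703344915 -18.402712153092708 -198.39518693480144 [ 0.61406328 -0.26352519]
```

Run:
```python
from h import *
st=status.read_state();p=read_camera('wrist')
I=np.eye(4);M=np.array(p['mount'])
m=masks_of(p,'scraper')[0]['mask'];ys,xs=np.nonzero(m);print(ys.min(),[(y,xs[ys==y].min(),xs[ys==y].max()) for y in(205,210,225,250)])
e=[xs[(ys<ys.min()+8)].mean(),ys.min()-.5]
for z in (-.040,-.044,-.048): print('handle end tool',z,ray(p,[e],z,M)[0], 'w', ray(p,[[xs[ys==215].min()-.5,215],[xs[ys==215].max()+.5,215]],z,M)[:,1].round(4))
q=read_camera('scene');T=wfc(q);Rt=R.from_rotvec(st['tcp_rot']).as_matrix();t=st['tool_pos']
S=masks_of(q,'scraper');im=q['color'].copy()
P={'tip':[-.0491-.075,0,-.034],'tipT':[-.0491-.075,0,-.0365],'sh':[-.0491,0,-.0365],'end':[.0459,0,-.044],'endb':[.0459,0,-.034]}
for k,v in P.items():
    u=proj(q,t+Rt@v,T)[0];print(k,u.round(1),(t+Rt@v).round(4));cv2.circle(im,tuple(int(round(a)) for a in u),0,(255,0,0),-1)
print([(s['score'],s['bbox']) for s in S])
u=proj(q,t,T)[0].astype(int);c=im[u[1]-60:u[1]+40,u[0]-80:u[0]+60,::-1];cv2.imwrite('pics/s9.png',cv2.resize(c,None,fx=5,fy=5,interpolation=cv2.INTER_NEAREST))
```

```text
201 [(205, np.int64(295), np.int64(339)), (210, np.int64(294), np.int64(340)), (225, np.int64(293), np.int64(340)), (250, np.int64(293), np.int64(339))]
handle end tool -0.04 [ 0.04639993  0.00133543 -0.04      ] w [-0.0067  0.0093]
handle end tool -0.044 [ 0.0473072   0.00132071 -0.044     ] w [-0.0065  0.0091]
handle end tool -0.048 [ 0.04821447  0.00130599 -0.048     ] w [-0.0063  0.0088]
tip [155.3 163.2] [ 0.7427 -0.1353  0.1873]
tipT [155.  161.9] [ 0.7427 -0.1353  0.1898]
sh [199.  150.4] [ 0.6682 -0.1262  0.1898]
end [251.3 132.9] [ 0.5739 -0.1147  0.1973]
endb [251.8 137.9] [ 0.5739 -0.1147  0.1873]
[(0.95, [154.9, 130.9, 252.1, 166.0])]
```

View pics/s9.png

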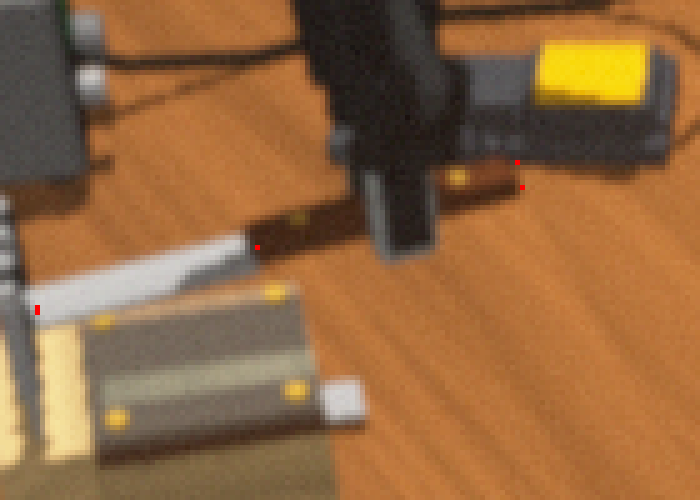

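The predicted scraper points (red) lie on the blade tip and handle end, so it is held level with its underside 34 mm above the TCP. The rack yaw is −18.4°. Next I turn and go to the pre-insertion pose.

Request:
{"name": "drive_tool", "arguments": {"rows": [[0, 0, 5.7, 0, 0, 0, 0], [0, 0, 5.75, 0, 0, 0, 0], [0, 0, 0, 0.0268, -0.0278, 0, 0], [0, 0, 0, 0.0268, -0.0278, 0, 0], [0, 0, 0, 0.0268, -0.0278, 0, 0], [0, 0, 0, 0.0268, -0.0278, 0, 0], [0, 0, 0, 0.0268, -0.0278, 0, 0], [0, 0, 0, 0, 0, 0.03, 0]]}}

```text
time: 11.28
tool_pos: [0.4482, -0.2147, 0.1284]
tcp_rot: [0.506, 3.092, -0.009]
wrist_force: [1.7, -0.1, 0.0]
width: 0.17
grip_force: 49.6
```

Request:
{"name": "drive_tool", "arguments": {"rows": [[0, 0, 0, 0, 0, 0.03, 0], [0, 0, 0, 0, 0, 0.03, 0], [0, 0, 0, 0, 0, 0.03, 0], [0, 0, 0, 0, 0, 0.015, 0], [0, 0, 0, 0, 0, 0, 0], [0, 0, 0, 0, 0, 0, 0], [0, 0, 0, 0, 0, 0, 0], [0, 0, 0, 0, 0, 0, 0]]}}

```text
time: 11.95
tool_pos: [0.4507, -0.2112, 0.0199]
tcp_rot: [0.503, 3.097, -0.002]
wrist_force: [-0.1, -0.3, -0.7]
width: 0.174
grip_force: 49.6
```

```bash
cat > f.py <<'E'
from h import *
st=status.read_state();t=st['tool_pos'];Rt=R.from_rotvec(st['tcp_rot']).as_matrix()
d=np.array([.949,-.3157]);n=np.array([.3157,.949])
print(st['time'],t.round(4),'t.d %.4f t.n %.4f'%(t[:2]@d,t[:2]@n),'head',np.degrees(np.arctan2(-Rt[1,0],-Rt[0,0])).round(2),'tilt',Rt[:2,2].round(4),'F',st['wrist_force'].round(1),st['torque'].round(2),st['width'].round(3),st['grip_force'].round(1))
E
python3 f.py
```

```text
Traceback (most recent call last):
  File "f.py", line 4, in <module>
    print(st['time'],t.round(4),'t.d %.4f t.n %.4f'%(t[:2]@d,t[:2]@n),'head',np.degrees(np.arctan2(-Rt[1,0],-Rt[0,0])).round(2),'tilt',Rt[:2,2].round(4),'F',st['wrist_force'].round(1),st['torque'].round(2),st['width'].round(3),st['grip_force'].round(1))
                                                                                                                                                                                                              ^^^^^^^^^^^^^^^^^
AttributeError: 'float' object has no attribute 'round'
```

```bash
sed -i "s/st\['width'\].round(3),st\['grip_force'\].round(1)/st['width'],st['grip_force']/" f.py
```

Request:
{"name": "drive_tool", "arguments": {"rows": [[0, 0, 0, 0, 0.0005, 0.015, 0], [0, 0, 0, 0, 0, 0, 0], [0, 0, 0, -0.01, 0, 0, 0], [0, 0, 0, -0.01, 0, 0, 0], [0, 0, 0, 0, 0, 0, 0], [0, 0, 0, 0, 0, 0, 0], [0, 0, 0, 0, 0, 0, 0]]}}

```text
time: 12.53
tool_pos: [0.4685, -0.2164, 0.0033]
tcp_rot: [0.503, 3.101, -0.0]
wrist_force: [-0.5, 0.7, -0.4]
width: 0.176
grip_force: 49.6
```

```bash
python3 f.py
python3 - <<'E'
from h import *
st=status.read_state();t=st['tool_pos'];Rt=R.from_rotvec(st['tcp_rot']).as_matrix()
q=read_camera('scene');T=wfc(q);im=cv2.resize(q['color'][120:220,130:290,::-1],None,fx=5,fy=5,interpolation=cv2.INTER_CUBIC)
d=np.array([.949,-.3157]);n=np.array([.3157,.949])
def mk(P,c):
    u=(proj(q,P,T)[0]-[130,120])*5+2;cv2.circle(im,tuple(int(round(a)) for a in u),2,c,-1)
for y in (-.0095,.0013,.0125): mk(t+Rt@[-.0484-.075,y,-.034],(0,0,255))
for y in(-.014,0,.014):
    for z,c in((.036,(0,255,0)),(.0425,(255,0,0))): mk(np.r_[.656*d+(-.0562+y)*n,z],c)
for y in(-.045,.045): mk(np.r_[.656*d+(-.0562+y)*n,.049],(0,255,255))
cv2.imwrite('pics/s10.png',im)
E
```

```text
12.5333 [ 0.4685 -0.2164  0.0033] t.d 0.5130 t.n -0.0574 head -18.43 tilt [ 0.0004 -0.0002] F [-0.5  0.7 -0.4] [ 0.03 -0.    0.1 ] 0.1756683749767807 49.593576192855835
```

View pics/s10.png

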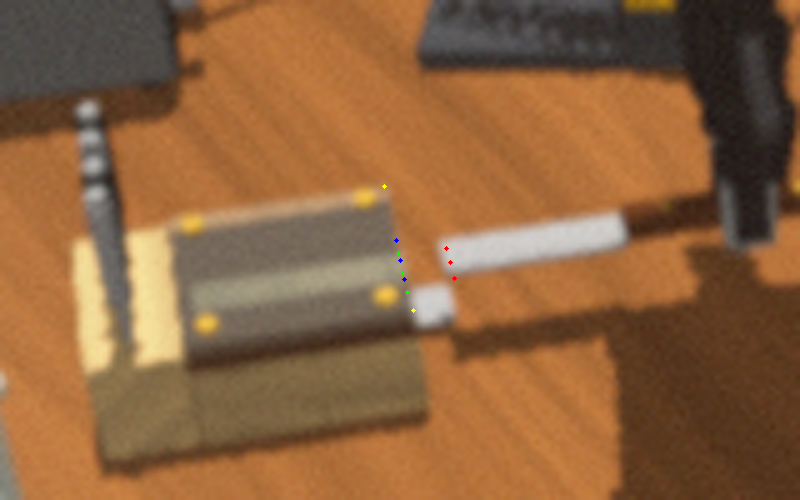

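The blade (tip near (442,257)) lines up with the slot strip seen through the cover (mouth near (398,267)). The grey tab at (433,307) sits low on the bench, not at slot height. I'll insert in steps and watch the forces.

Request:
{"name": "drive_tool", "arguments": {"rows": [[0, 0, 0, -0.008, 0, -0.001, 0], [0, 0, 0, -0.008, 0, 0, 0], [0, 0, 0, -0.008, 0, 0, 0], [0, 0, 0, -0.008, 0, 0, 0], [0, 0, 0, -0.008, 0, 0, 0], [0, 0, 0, 0, 0, 0, 0], [0, 0, 0, 0, 0, 0, 0]]}}

```text
time: 13.17
tool_pos: [0.5065, -0.229, 0.0038]
tcp_rot: [-0.503, -3.101, 0.0]
wrist_force: [0.3, 0.1, -0.9]
width: 0.168
grip_force: 49.6
```

```bash
python3 f.py
```

```text
13.1667 [ 0.5065 -0.229   0.0038] t.d 0.5530 t.n -0.0574 head -18.42 tilt [-0.0001 -0.    ] F [ 0.3  0.1 -0.9] [-0.06 -0.05 -0.07] 0.16753309274548459 49.5937442779541
```

Request:
{"name": "drive_tool", "arguments": {"rows": [[0, 0, 0, -0.009, 0, 0, 0], [0, 0, 0, -0.009, 0, 0, 0], [0, 0, 0, -0.009, 0, 0, 0], [0, 0, 0, -0.009, 0, 0, 0], [0, 0, 0, -0.009, 0, 0, 0], [0, 0, 0, 0, 0, 0, 0], [0, 0, 0, 0, 0, 0, 0]]}}

```text
time: 13.75
tool_pos: [0.5493, -0.2433, 0.0039]
tcp_rot: [0.503, 3.101, -0.0]
wrist_force: [-1.0, -0.1, -0.8]
width: 0.169
grip_force: 49.6
```

Request:
{"name": "drive_tool", "arguments": {"rows": [[0, 0, 0, -0.003, 0, 0, 0], [0, 0, 0, -0.003, 0, 0, 0], [0, 0, 0, 0, 0, 0, 0], [0, 0, 0, 0, 0, 0, 0]]}}

```text
time: 14.08
tool_pos: [0.5543, -0.2449, 0.0039]
tcp_rot: [-0.503, -3.101, -0.0]
wrist_force: [-0.8, -0.6, -0.5]
width: 0.173
grip_force: 49.6
```

```bash
python3 f.py
```

```text
14.0833 [ 0.5543 -0.2449  0.0039] t.d 0.6033 t.n -0.0575 head -18.44 tilt [-0.0001  0.    ] F [-0.8 -0.6 -0.5] [-0.05  0.05  0.  ] 0.1732790189430371 49.59328830242157
```

Now I'll creep forward in 1.5 mm steps until it makes contact.

Request:
{"name": "drive_tool", "arguments": {"rows": [[0, 0, 0, -0.0015, 0, 0, 0], [0, 0, 0, 0, 0, 0, 0], [0, 0, 0, 0, 0, 0, 0]]}}

```text
time: 14.33
tool_pos: [0.5548, -0.2451, 0.0036]
tcp_rot: [-0.503, -3.099, -0.001]
wrist_force: [-2.3, 0.3, 0.6]
width: 0.173
grip_force: 49.7
```

Request:
{"name": "drive_tool", "arguments": {"rows": [[0, 0, 0, -0.0015, 0, 0, 0], [0, 0, 0, 0, 0, 0, 0], [0, 0, 0, 0, 0, 0, 0]]}}

```text
time: 14.58
tool_pos: [0.5548, -0.245, 0.0031]
tcp_rot: [-0.502, -3.096, -0.002]
wrist_force: [-6.7, 1.7, 1.5]
width: 0.171
grip_force: 49.9
```

Request:
{"name": "drive_tool", "arguments": {"rows": [[0, 0, 0, -0.0015, 0, 0, 0], [0, 0, 0, 0, 0, 0, 0], [0, 0, 0, 0, 0, 0, 0]]}}

```text
time: 14.83
tool_pos: [0.5548, -0.2449, 0.0028]
tcp_rot: [-0.502, -3.093, -0.003]
wrist_force: [-9.7, 3.2, 3.9]
width: 0.173
grip_force: 50.2
```

Run:
```python
from h import *
d=np.array([.949,-.3157]);n=np.array([.3157,.949])
for c in('scene','top'):
    q=read_camera(c);T=wfc(q)
    g=cv2.GaussianBlur(q['color'],(0,0),.6)
    for m in masks_of(q,'scraper')[:1]:
        ys,xs=np.nonzero(m['mask']);W=ray(q,np.c_[xs,ys],.047,T)[:,:2];print(c,m['score'],'x range',np.percentile(W@d,[1,50,99]).round(4),'lat',np.percentile(W@n,[2,50,98]).round(4))
    for s in np.arange(.63,.676,.003):
        P=np.r_[s*d-.0565*n,.047];u=proj(q,P,T)[0];print(round(s,3),g[int(round(u[1])),int(round(u[0]))],end=' ')
    print()
```

```text
scene 0.48 x range [0.5626 0.6202 0.6532] lat [-0.0619 -0.0487 -0.0355]
0.63 [68 41 25] 0.633 [72 44 26] 0.636 [96 65 30] 0.639 [100  66  32] 0.642 [82 49 28] 0.645 [91 52 30] 0.648 [103  59  35] 0.651 [109  63  37] 0.654 [126  96  77] 0.657 [135 130 121] 0.66 [138 138 131] 0.663 [135 135 128] 0.666 [137 135 128] 0.669 [145 146 142] 0.672 [142 142 136] 0.675 [140 138 131] 
top 0.7 x range [0.3014 0.358  0.4008] lat [-0.1003 -0.0426  0.0024]
0.63 [15 16 17] 0.633 [16 17 18] 0.636 [17 18 20] 0.639 [18 18 20] 0.642 [17 18 20] 0.645 [22 25 25] 0.648 [23 25 26] 0.651 [24 24 26] 0.654 [53 53 48] 0.657 [47 47 44] 0.66 [41 41 38] 0.663 [74 72 65] 0.666 [59 57 52] 0.669 [58 60 57] 0.672 [76 77 72] 0.675 [113 117 114]
```

Request:
{"name": "drive_tool", "arguments": {"rows": [[0, 0, 0, 0.0025, 0, 0, 0], [0, 0, 0, 0, 0, 0.001, 0], [0, 0, 0, 0, 0, 0, 0], [0, 0, 0, 0, 0, 0, 0]]}}

```text
time: 15.37
tool_pos: [0.5548, -0.2451, 0.0024]
tcp_rot: [-0.503, -3.098, -0.001]
wrist_force: [-6.6, 1.1, 2.1]
width: 0.174
grip_force: 49.9
```

Request:
{"name": "drive_tool", "arguments": {"rows": [[0, 0, 0, 0, 0, 0, 0.5], [0, 0, 0, 0, 0, 0, 0.5], [0, 0, 0, 0, 0, 0, 0.5], [0, 0, 0, 0, 0, 0, 0.5], [0, 0, 0, 0, 0, 0, 0.5]]}}

```text
time: 15.78
tool_pos: [0.5569, -0.2459, 0.0032]
tcp_rot: [0.503, 3.1, -0.001]
wrist_force: [-0.3, -0.1, 0.4]
width: 0.505
grip_force: 0.0
```

```bash
python3 f.py
```

```text
15.7833 [ 0.5569 -0.2459  0.0032] t.d 0.6061 t.n -0.0575 head -18.43 tilt [ 0.0012 -0.0005] F [-0.3 -0.1  0.4] [-0.02  0.01  0.03] 0.5050752399688473 0.0
```

Request:
{"name": "drive_tool", "arguments": {"rows": [[0, 0, 0, 0, 0, -0.01, 0.5], [0, 0, 0, 0, 0, -0.025, 0.6], [0, 0, 0, 0, 0, -0.038, 1], [0, 0, 0, 0, 0, -0.038, 1], [0, 0, 0, 0, 0, -0.038, 1], [0, 0, 0, 0, 0, 0, 1], [0, 0, 0, 0, 0, 0, 1]]}}

```text
time: 16.37
tool_pos: [0.5591, -0.247, 0.1571]
tcp_rot: [0.502, 3.093, -0.004]
wrist_force: [-0.8, 0.4, -1.1]
width: 0.999
grip_force: 0.0
```

```bash
cat > g.py <<'E'
from h import *
d=np.array([.949,-.3157]);n=np.array([.3157,.949])
for c in('wrist','scene'):
    st=status.read_state();q=read_camera(c);T=wfc(q,st);save(q,'chk_%s.png'%c);print(c,st['tool_pos'])
    for m in masks_of(q,'scraper')[:2]:
        ys,xs=np.nonzero(m['mask']);W=ray(q,np.c_[xs,ys],.046,T)[:,:2];print(m['score'],m['bbox'],'x',np.percentile(W@d,[0,1,50,99,100]).round(4),'lat',np.percentile(W@n,[2,50,98]).round(4))
    g=q['color']
    for s in np.arange(.55,.69,.005):
        u=proj(q,np.r_[s*d-.057*n,.046],T)[0]
        if 0<=u[0]<640 and 0<=u[1]<480: print(round(s,3),g[int(u[1]),int(u[0])],end=' ')
    print()
E
python3 g.py
```

```text
wrist [ 0.55911982 -0.24699288  0.15706536]
0.61 [303.9, 143.2, 331.7, 271.1] x [0.5576 0.5582 0.6028 0.6519 0.6527] lat [-0.0641 -0.0568 -0.0488]
0.55 [176 132  91] 0.555 [173 128  89] 0.56 [127  85  61] 0.565 [138  93  67] 0.57 [132  88  63] 0.575 [139  98  66] 0.58 [239 211 135] 0.585 [129  85  62] 0.59 [130  87  63] 0.595 [130  87  62] 0.6 [130  87  62] 0.605 [130  87  63] 0.61 [127  85  61] 0.615 [82 54 39] 0.62 [114  75  54] 0.625 [76 50 37] 0.63 [75 50 36] 0.635 [154 129  76] 0.64 [136  97  66] 0.645 [128  86  62] 0.65 [127  86  62] 0.655 [153 156 155] 0.66 [166 169 168] 0.665 [165 169 168] 0.67 [165 169 168] 0.675 [165 169 168] 0.68 [165 169 168] 0.685 [166 169 168] 
scene [ 0.55599811 -0.24546531  0.15213018]
0.93 [212.5, 162.9, 254.8, 173.6] x [0.5611 0.563  0.6066 0.6524 0.6539] lat [-0.0648 -0.0498 -0.0354]
0.55 [197 123  61] 0.555 [188 117  62] 0.56 [165 102  54] 0.565 [123  68  38] 0.57 [119  68  34] 0.575 [155 101  49] 0.58 [193 143  52] 0.585 [128  76  41] 0.59 [123  71  40] 0.595 [123  71  40] 0.6 [123  67  40] 0.605 [111  60  36] 0.61 [74 45 24] 0.615 [94 57 35] 0.62 [78 45 30] 0.625 [72 43 22] 0.63 [81 49 26] 0.635 [188 141  56] 0.64 [151  99  39] 0.645 [118  69  38] 0.65 [126  72  44] 0.655 [132 112  98] 0.66 [135 131 126] 0.665 [127 123 112] 0.67 [125 120 107] 0.675 [134 130 123] 0.68 [131 125 115] 0.685 [137 134 129]
```

The scraper is home: the handle spans exactly 95 mm and meets the cover. Next, the lids.

Request:
{"name": "drive_tool", "arguments": {"rows": [[0, 0, 0, 0.013, 0.034, 0, 1], [0, 0, 0, 0.013, 0.034, 0, 1], [0, 0, 0, 0.013, 0.034, 0, 1], [0, 0, 0, 0.013, 0.034, 0, 1], [0, 0, 0, 0.013, 0.034, 0, 1], [0, 0, 0, 0.013, 0.034, 0, 1], [0, 0, 0, 0.013, 0.034, 0, 1], [0, 0, 0, 0.013, 0.034, 0, 1]]}}

```text
time: 17.23
tool_pos: [0.5417, 0.0469, 0.1498]
tcp_rot: [-0.503, -3.097, 0.001]
wrist_force: [0.6, -0.4, 0.4]
width: 0.997
grip_force: 0.0
```

Request:
{"name": "drive_tool", "arguments": {"rows": [[0, 0, 0, 0.013, 0.034, 0, 1], [0, 0, 0, 0.013, 0.034, 0, 1], [0, 0, 0, 0.013, 0.034, 0, 1], [0, 0, 0, 0.013, 0.034, 0, 1], [0, 0, 0, 0.013, 0.034, 0, 1], [0, 0, 0, 0, 0, 0, 1], [0, 0, 0, 0, 0, 0, 1], [0, 0, 0, 0, 0, 0, 1]]}}

```text
time: 17.9
tool_pos: [0.5345, 0.2267, 0.1501]
tcp_rot: [-0.501, -3.099, 0.003]
wrist_force: [-0.3, 0.4, -1.1]
width: 1.0
grip_force: 0.0
```

```bash
cat > k.py <<'E'
from h import *
from scipy.optimize import least_squares
import sys
def circ(W,r):
    c0=W.mean(0);return least_squares(lambda a:np.hypot(*(W-a).T)-r,c0,loss='soft_l1',f_scale=.001)
st=status.read_state();p=read_camera('wrist');T=wfc(p,st);save(p,sys.argv[1]);Rt=R.from_rotvec(st['tcp_rot']).as_matrix()
print(st['time'],st['tool_pos'].round(4),np.abs(st['joint_vel']).max().round(3),st['tcp_rot'].round(4))
for a in sys.argv[2:]:
    n,z,r=a.split(':');z=float(z);r=float(r)
    for m in masks_of(p,n)[:3]:
        cs,_=cv2.findContours(m['mask'].astype('uint8'),0,1)
        if not cs: continue
        c=max(cs,key=cv2.contourArea)[:,0];W=ray(p,c,z,T)[:,:2];s=circ(W,r);e=np.abs(s.fun)
        D=Rt.T@(np.r_[s.x,0]-np.r_[st['tool_pos'][:2],0])
        print(n,round(m['score'],2),np.round(m['bbox']),s.x.round(4),'med res',np.median(np.abs(np.hypot(*(W-s.x).T)-r)).round(4),'tool d',D[:2].round(4))
E
python3 k.py w11.png outer_lid:.04:.027 inner_lid:.02:.033 tin:.042:.03; python3 k.py w11.png outer_lid:.04:.027 inner_lid:.02:.033
```

```text
17.9 [0.5345 0.2267 0.1501] 0.026 [-0.5012 -3.0987  0.0034]
outer_lid 0.83 [289. 179. 362. 252.] [0.5355 0.2339] med res 0.0003 tool d [0.0013 0.0071]
outer_lid 0.72 [  0. 165.  86. 253.] [0.4636 0.0411] med res 0.0044 tool d [ 0.0088 -0.1985]
inner_lid 0.93 [182. 321. 240. 392.] [0.6268 0.0916] med res 0.0021 tool d [-0.1301 -0.0991]
inner_lid 0.78 [282. 168. 368. 244.] [0.5366 0.2336] med res 0.001 tool d [0.0002 0.0072]
inner_lid 0.78 [118.  21. 219. 123.] [0.4081 0.1589] med res 0.0004 tool d [ 0.0986 -0.1042]
tin 0.77 [  0. 164.  86. 253.] [0.4644 0.0436] med res 0.0024 tool d [ 0.0088 -0.1959]
18.1 [0.5356 0.2258 0.1514] 0.005 [-5.0600e-01 -3.0999e+00  1.0000e-03]
outer_lid 0.81 [289. 176. 364. 251.] [0.5357 0.234 ] med res 0.0004 tool d [0.0026 0.0078]
inner_lid 0.89 [284. 166. 367. 234.] [0.5368 0.2338] med res 0.0013 tool d [0.0015 0.008 ]
inner_lid 0.72 [184. 318. 240. 389.] [0.6272 0.0922] med res 0.0021 tool d [-0.1293 -0.0975]
inner_lid 0.59 [119.  19. 216. 123.] [0.4083 0.1589] med res 0.0003 tool d [ 0.0995 -0.1039]
```

Request:
{"name": "drive_tool", "arguments": {"rows": [[0, 0, 0, 0.0026, 0.0068, 0, 0.93], [0, 0, 0, 0, 0, 0.035, 0.93], [0, 0, 0, 0, 0, 0.035, 0.93], [0, 0, 0, 0, 0, 0.035, 0.93], [0, 0, 0, 0, 0, 0.01, 0.93], [0, 0, 0, 0, 0, 0, 0.93], [0, 0, 0, 0, 0, 0, 0.93], [0, 0, 0, 0, 0, 0, 0.93]]}}

```text
time: 18.92
tool_pos: [0.5374, 0.2354, 0.0393]
tcp_rot: [0.503, 3.098, 0.003]
wrist_force: [-0.0, -0.9, 0.7]
width: 0.929
grip_force: 0.0
```

```bash
python3 k.py w12.png outer_lid:.04:.027 inner_lid:.02:.033
```

```text
18.9167 [0.5374 0.2354 0.0393] 0.016 [0.5028 3.0977 0.0032]
outer_lid 0.91 [252. 216. 371. 331.] [0.5351 0.234 ] med res 0.0006 tool d [ 0.0018 -0.002 ]
inner_lid 0.96 [ 79. 451. 123. 479.] [0.5938 0.0605] med res 0.0056 tool d [-0.1088 -0.148 ]
inner_lid 0.74 [  2.   0. 136. 134.] [0.4153 0.1617] med res 0.0037 tool d [ 0.0925 -0.1085]
inner_lid 0.7 [246. 197. 373. 284.] [0.5372 0.2333] med res 0.002 tool d [-0.0004 -0.0021]
```

```bash
python3 k.py w12.png outer_lid:.04:.027; python3 k.py w12.png outer_lid:.04:.027
python3 - <<'E'
import cv2,numpy as np
im=cv2.imread('pics/w12.png').astype(int).sum(2)
for r in (240,270,300): print(r,im[r,195:440:5])
E
```

```text
19.0667 [0.5375 0.2353 0.0395] 0.009 [0.5027 3.0971 0.0037]
outer_lid 0.57 [253. 216. 370. 334.] [0.5352 0.234 ] med res 0.0007 tool d [ 0.0017 -0.0019]
19.1667 [0.5367 0.235  0.0387] 0.011 [5.0280e-01 3.0983e+00 2.4000e-03]
outer_lid 0.86 [253. 218. 371. 336.] [0.5351 0.2341] med res 0.0006 tool d [ 0.0012 -0.0013]
240 [421 435 450 455 458 456 453 453 450 446 445 590 764 764 759 382 423 428
 434 431 427 426 431 438 428 423 601 663 667 665 639 380 477 512 513 496
 295 288 282 276 272 270 269 265 263 257 264 266 275]
270 [437 442 451 456 462 462 461 456 377 276 316 522 417 493 464 450 513 522
 515 516 522 521 519 519 521 524 522 519 519 519 516 492 432 427 426 517
 481 290 291 290 291 295 295 292 286 286 283 279 275]
300 [366 121 331 442 437 442 452 438 453 466 471 476 478 429 430 432 508 523
 522 518 516 519 519 516 516 520 522 519 516 516 522 435 435 438 334 295
 299 297 297 297 297 295 294 289 287 284 258 102 286]
```

Request:
{"name": "drive_tool", "arguments": {"rows": [[0, 0, 0, 0.001, -0.0015, 0.025, 0.93], [0, 0, 0, 0, 0, 0.02, 0.93], [0, 0, 0, 0, 0, 0.01, 0.93], [0, 0, 0, 0, 0, 0.005, 0.93], [0, 0, 0, 0, 0, 0, 0.93], [0, 0, 0, 0, 0, 0, 0.93]]}}

```text
time: 19.77
tool_pos: [0.5343, 0.2335, -0.0227]
tcp_rot: [0.503, 3.101, 0.0]
wrist_force: [-0.4, -0.1, -0.3]
width: 0.93
grip_force: 0.0
```

Request:
{"name": "drive_tool", "arguments": {"rows": [[0, 0, 0, 0, 0, 0.004, 0.93], [0, 0, 0, 0, 0, 0.004, 0.93], [0, 0, 0, 0, 0, 0, 0.93], [0, 0, 0, 0, 0, 0, 0.93]]}}

```text
time: 20.1
tool_pos: [0.534, 0.2333, -0.031]
tcp_rot: [0.503, 3.101, -0.0]
wrist_force: [0.4, -0.6, 0.4]
width: 0.928
grip_force: 0.0
```

```bash
python3 f.py; python3 k.py w13.png outer_lid:.04:.027
```

```text
20.1 [ 0.534   0.2333 -0.031 ] t.d 0.4331 t.n 0.3900 head -18.44 tilt [ 0. -0.] F [ 0.4 -0.6  0.4] [ 0.06 -0.01 -0.04] 0.9278445015407933 0.0
20.1 [ 0.534   0.2333 -0.031 ] 0.003 [ 0.5033  3.101  -0.    ]
outer_lid 0.59 [224. 282. 410. 432.] [0.5304 0.2354] med res 0.0018 tool d [0.004  0.0008]
outer_lid 0.23 [500.   0. 612.  52.] [0.4833 0.3069] med res 0.0021 tool d [0.0713 0.0537]
```

Request:
{"name": "drive_tool", "arguments": {"rows": [[0, 0, 0, 0, 0, 0, 0.7], [0, 0, 0, 0, 0, 0, 0.6], [0, 0, 0, 0, 0, 0, 0.6], [0, 0, 0, 0, 0, 0, 0.6]], "force": 45}}

```text
time: 20.53
tool_pos: [0.5346, 0.2336, -0.0304]
tcp_rot: [0.503, 3.1, 0.001]
wrist_force: [-0.6, 0.7, 4.8]
width: 0.75
grip_force: 49.7
```

```bash
python3 f.py
```

```text
20.5333 [ 0.5346  0.2336 -0.0304] t.d 0.4335 t.n 0.3905 head -18.43 tilt [0.0011 0.0004] F [-0.6  0.7  4.8] [-0.15  0.12  0.04] 0.7501050483868962 49.729705452919006
```

Request:
{"name": "drive_tool", "arguments": {"rows": [[0, 0, 0, 0, 0, -0.004, 0.6], [0, 0, 0, 0, 0, -0.008, 0.6], [0, 0, 0, 0, 0, -0.02, 0.6], [0, 0, 0, 0, 0, -0.025, 0.6], [0, 0, 0, 0, 0, -0.025, 0.6], [0, 0, 0, 0, 0, -0.015, 0.6], [0, 0, 0, 0, 0, 0, 0.6], [0, 0, 0, 0, 0, 0, 0.6]]}}

```text
time: 21.2
tool_pos: [0.5347, 0.2336, 0.0669]
tcp_rot: [0.503, 3.099, 0.002]
wrist_force: [0.3, 0.6, -2.1]
width: 0.752
grip_force: 49.9
```

```bash
cat > l.py <<'E'
from h import *
import sys
st=status.read_state();t=st['tool_pos'];Rt=R.from_rotvec(st['tcp_rot']).as_matrix()
p=read_camera('wrist');M=np.array(p['mount']);save(p,sys.argv[1])
print(t.round(4),st['width'],st['grip_force'],st['wrist_force'].round(1))
from scipy.optimize import least_squares
for n,z,r in(('outer_lid',float(sys.argv[2]),.027),('inner_lid',float(sys.argv[2])+.02,.033)):
    for m in masks_of(p,n)[:2]:
        c=max(cv2.findContours(m['mask'].astype('uint8'),0,1)[0],key=cv2.contourArea)[:,0];c=c[c[:,1]<425]
        W=ray(p,c,z,M)[:,:2];s=least_squares(lambda a:np.hypot(*(W-a[:2]).T)-a[2],[0,0,r],loss='soft_l1',f_scale=.0007);print(n,round(m['score'],2),np.round(m['bbox']),'tool xy r',s.x.round(4),np.median(abs(s.fun)).round(4))
q=read_camera('scene');save(q,'s_'+sys.argv[1])
for n in('outer_lid','inner_lid','tin'): print(n,[(round(m['score'],2),np.round(m['bbox'],1)) for m in masks_of(q,n)[:4]])
E
python3 l.py w14.png -.070
```

```text
[0.5347 0.2336 0.0669] 0.752331241226939 49.875821471214294 [ 0.3  0.6 -2.1]
outer_lid 0.69 [226. 282. 409. 433.] tool xy r [0.0032 0.0003 0.027 ] 0.0012
inner_lid 0.88 [ 22.   0. 164. 133.] tool xy r [ 0.0872 -0.0611  0.0184] 0.0005
inner_lid 0.71 [116. 439. 157. 472.] tool xy r [0.    0.    0.033] nan
outer_lid [(0.84, array([372.8, 255.8, 404.4, 288.3])), (0.43, array([186.3, 243.2, 242.6, 302.6]))]
inner_lid [(0.8, array([366.7, 270.4, 395.8, 301.2])), (0.79, array([411.8, 251.6, 432.8, 278.8])), (0.55, array([270.2, 274. , 310.9, 307.7]))]
tin [(0.48, array([323.5, 406.6, 419.7, 480. ])), (0.2, array([144.8, 139.7, 217. , 210.7]))]
  return _methods._mean(a, axis=axis, dtype=dtype,
  ret = ret.dtype.type(ret / rcount)
```

Request:
{"name": "drive_tool", "arguments": {"rows": [[0, 0, 0, -0.0096, -0.0321, -0.0047, 0.6], [0, 0, 0, -0.0096, -0.0321, -0.0047, 0.6], [0, 0, 0, -0.0096, -0.0321, -0.0047, 0.6], [0, 0, 0, -0.0096, -0.0321, -0.0047, 0.6], [0, 0, 0, -0.0096, -0.0321, -0.0047, 0.6], [0, 0, 0, -0.0096, -0.0321, -0.0047, 0.6], [0, 0, 0, -0.0096, -0.0321, -0.0047, 0.6], [0, 0, 0, 0, 0, 0, 0.6]]}}

```text
time: 22.22
tool_pos: [0.5269, -0.0062, 0.0994]
tcp_rot: [0.509, 3.099, -0.004]
wrist_force: [-0.7, 0.9, -0.5]
width: 0.747
grip_force: 50.3
```

Request:
{"name": "drive_tool", "arguments": {"rows": [[0, 0, 0, 0, 0, 0, 0.6], [0, 0, 0, 0, 0, 0, 0.6], [0, 0, 0, 0, 0, 0, 0.6], [0, 0, 0, 0, 0, 0, 0.6], [0, 0, 0, 0, 0, 0, 0.6]]}}

```text
time: 22.63
tool_pos: [0.5264, 0.0, 0.0984]
tcp_rot: [-0.5, -3.101, -0.0]
wrist_force: [-0.5, 0.7, -1.5]
width: 0.747
grip_force: 50.3
```

```bash
cat > t.py <<'E'
from h import *
from scipy.optimize import least_squares
import sys
for i in range(2):
    st=status.read_state();p=read_camera('wrist');T=wfc(p,st);Rt=R.from_rotvec(st['tcp_rot']).as_matrix();print(st['time'],st['tool_pos'].round(4),np.abs(st['joint_vel']).max().round(3))
    for m in masks_of(p,'tin')[:2]:
        c=max(cv2.findContours(m['mask'].astype('uint8'),0,1)[0],key=cv2.contourArea)[:,0]
        print('tin',round(m['score'],2),np.round(m['bbox']))
        # image-space fit: outline = hull of rim circle and base circle
        a=np.linspace(0,2*np.pi,90,endpoint=False);C=np.c_[np.cos(a),np.sin(a)]*.03
        def hull(x):
            P=np.vstack([proj(p,np.c_[C+x,np.full(90,z)],T) for z in(.042,0)]);return cv2.convexHull(P.astype('float32'))
        def res(x): 
            h=hull(x);return [cv2.pointPolygonTest(h,(float(u),float(v)),True) for u,v in c]
        W=ray(p,c,.042,T)[:,:2]
        s=least_squares(res,W.mean(0),loss='soft_l1',f_scale=1,diff_step=1e-3);D=Rt.T@(np.r_[s.x,0]-np.r_[st['tool_pos'][:2],0])
        print(s.x.round(4),'med px',np.median(np.abs(res(s.x))).round(2),'tool',D[:2].round(4))
save(p,sys.argv[1])
E
python3 t.py w15.png
```

```text
22.6333 [0.5264 0.     0.0984] 0.003
22.7333 [ 5.265e-01 -2.000e-04  9.860e-02] 0.005
tin 0.66 [261.  64. 370. 180.]
[0.4627 0.0216] med px 0.8 tool [0.0675 0.0006]
```

```bash
python3 t.py w16.png
python3 - <<'E'
from h import *
im=cv2.imread('pics/w16.png').astype(int)
for col in (306,316,326): print(col,[tuple(im[r,col]) [::1] and int(im[r,col].sum()) for r in range(230,320,2)])
p=read_camera('wrist');M=np.array(p['mount'])
for x in(-.002,0,.002): print(x,'brim top edge row',proj(p,[x+.033,.001,-.0504],M).round(1),'brim bottom',proj(p,[x+.033,.001,-.0404],M).round(1),'head top edge',proj(p,[x+.027,.001,-.0704],M).round(1))
E
```

```text
22.8333 [ 5.266e-01 -5.000e-04  9.870e-02] 0.005
tin 0.92 [259.  65. 368. 178.]
[0.4627 0.0216] med px 0.95 tool [0.0676 0.0009]
22.9333 [ 0.5266 -0.0008  0.0988] 0.005
tin 0.95 [262.  61. 372. 180.]
[0.4627 0.0217] med px 0.62 tool [0.0678 0.0011]
306 [261, 259, 257, 256, 257, 256, 258, 262, 264, 334, 423, 435, 435, 459, 657, 741, 731, 731, 735, 737, 732, 726, 721, 719, 720, 593, 361, 340, 328, 325, 322, 333, 327, 327, 342, 357, 386, 519, 635, 489, 398, 392, 389, 389, 389]
316 [258, 257, 256, 257, 257, 259, 261, 262, 270, 338, 411, 429, 438, 483, 675, 735, 729, 731, 735, 733, 728, 723, 720, 716, 624, 474, 348, 319, 321, 324, 320, 319, 319, 317, 321, 328, 333, 346, 397, 415, 405, 401, 398, 395, 390]
326 [257, 256, 257, 259, 263, 260, 265, 267, 270, 323, 403, 412, 408, 417, 466, 514, 528, 591, 661, 696, 717, 720, 693, 555, 490, 487, 408, 324, 323, 322, 321, 317, 313, 316, 322, 327, 331, 337, 364, 412, 409, 403, 401, 401, 401]
-0.002 brim top edge row [[316.4 255.6]] brim bottom [[316.3 245.3]] head top edge [[316.5 301.7]]
0 brim top edge row [[316.4 249.7]] brim bottom [[316.3 239.7]] head top edge [[316.5 295.1]]
0.002 brim top edge row [[316.4 243.7]] brim bottom [[316.3 234.1]] head top edge [[316.5 288.4]]
```

Request:
{"name": "drive_tool", "arguments": {"rows": [[0, 0, 0, 0.0175, 0, 0, 0.6], [0, 0, 0, 0.0175, 0, 0, 0.6], [0, 0, 0, 0.0175, 0, 0, 0.6], [0, 0, 0, 0.0175, 0, 0.015, 0.6], [0, 0, 0, 0, 0, 0.025, 0.6], [0, 0, 0, 0, 0, 0.025, 0.6], [0, 0, 0, 0, 0, 0.01, 0.6], [0, 0, 0, 0, 0, 0, 0.6]]}}

```text
time: 23.75
tool_pos: [0.4573, 0.0211, 0.0213]
tcp_rot: [-0.502, -3.095, 0.001]
wrist_force: [-0.7, -0.2, -1.3]
width: 0.749
grip_force: 50.4
```

Request:
{"name": "drive_tool", "arguments": {"rows": [[0, 0, 0, 0, 0, 0, 0.6], [0, 0, 0, 0, 0, 0, 0.6], [0, 0, 0, 0, 0, 0, 0.6], [0, 0, 0, 0, 0, 0, 0.6], [0, 0, 0, 0, 0, 0, 0.6]]}}

```text
time: 24.17
tool_pos: [0.4613, 0.021, 0.0248]
tcp_rot: [0.503, 3.099, 0.0]
wrist_force: [0.2, 0.4, -1.0]
width: 0.752
grip_force: 50.4
```

```bash
python3 f.py; python3 l.py w17.png -.0704 2>/dev/null; python3 f.py
```

```text
24.1667 [0.4613 0.021  0.0248] t.d 0.4311 t.n 0.1656 head -18.44 tilt [ 0.002 -0.   ] F [ 0.2  0.4 -1. ] [0.03 0.01 0.  ] 0.7518522446467865 50.373297929763794
[0.4613 0.021  0.0248] 0.7518522446467865 50.373297929763794 [ 0.2  0.4 -1. ]
outer_lid 0.93 [221. 276. 403. 432.] tool xy r [ 0.0043 -0.0006  0.027 ] 0.0012
inner_lid 0.8 [219. 247. 410. 376.] tool xy r [0.0002 0.0008 0.0317] 0.0015
inner_lid 0.75 [505.   0. 640. 145.] tool xy r [0.0855 0.073  0.0197] 0.0011
outer_lid [(0.65, array([336.4, 189.4, 351.6, 215.3])), (0.55, array([331.1, 272.6, 359.1, 294.4])), (0.5, array([328.1, 201.3, 347.2, 226.8]))]
inner_lid [(0.71, array([330. , 202. , 347.1, 225.9])), (0.66, array([268.1, 273.9, 310.3, 304.2])), (0.61, array([397.9, 248.4, 434.2, 278.2])), (0.42, array([330.7, 219.2, 362.6, 249.6]))]
tin [(0.88, array([327.6, 219.4, 364. , 250.3])), (0.69, array([302. , 373.5, 328.2, 408.6]))]
24.5167 [0.4602 0.0211 0.0238] t.d 0.4301 t.n 0.1653 head -18.44 tilt [ 0. -0.] F [ 0.7 -0.1 -0.9] [-0.02  0.05  0.01] 0.7495871880146088 50.37363052368164
```

Request:
{"name": "drive_tool", "arguments": {"rows": [[0, 0, 0, 0, 0, 0.004, 0.6], [0, 0, 0, 0, 0, 0.004, 0.6], [0, 0, 0, 0, 0, 0.002, 0.6], [0, 0, 0, 0, 0, 0, 0.6], [0, 0, 0, 0, 0, 0, 0.6]]}}

```text
time: 24.93
tool_pos: [0.4598, 0.0211, 0.0133]
tcp_rot: [-0.503, -3.1, 0.0]
wrist_force: [-0.9, -0.5, -1.5]
width: 0.754
grip_force: 50.4
```

Request:
{"name": "drive_tool", "arguments": {"rows": [[0, 0, 0, 0, 0, 0.002, 0.6], [0, 0, 0, 0, 0, 0.002, 0.6], [0, 0, 0, 0, 0, 0, 0.6], [0, 0, 0, 0, 0, 0, 0.6]]}}

```text
time: 25.27
tool_pos: [0.4601, 0.0211, 0.0096]
tcp_rot: [-0.503, -3.101, 0.0]
wrist_force: [-0.0, 0.1, -0.2]
width: 0.748
grip_force: 50.4
```

```bash
python3 f.py
```

```text
25.2667 [0.4601 0.0211 0.0096] t.d 0.4300 t.n 0.1652 head -18.44 tilt [-0.0003 -0.    ] F [-0.   0.1 -0.2] [0.01 0.01 0.03] 0.7477295424892215 50.373347997665405
```

Request:
{"name": "drive_tool", "arguments": {"rows": [[0, 0, 0, 0, 0, 0.002, 0.6], [0, 0, 0, 0, 0, 0.002, 0.6], [0, 0, 0, 0, 0, 0, 0.6], [0, 0, 0, 0, 0, 0, 0.6]]}}

```text
time: 25.6
tool_pos: [0.46, 0.0211, 0.0056]
tcp_rot: [-0.503, -3.101, 0.0]
wrist_force: [-0.2, 0.0, -1.0]
width: 0.752
grip_force: 50.4
```

Request:
{"name": "drive_tool", "arguments": {"rows": [[0, 0, 0, 0, 0, 0.0015, 0.6], [0, 0, 0, 0, 0, 0.0015, 0.6], [0, 0, 0, 0, 0, 0, 0.6], [0, 0, 0, 0, 0, 0, 0.6]]}}

```text
time: 25.93
tool_pos: [0.4601, 0.0211, 0.0026]
tcp_rot: [-0.503, -3.101, 0.0]
wrist_force: [-0.1, -0.0, -1.4]
width: 0.754
grip_force: 50.4
```

Request:
{"name": "drive_tool", "arguments": {"rows": [[0, 0, 0, 0, 0, 0.001, 0.6], [0, 0, 0, 0, 0, 0, 0.6], [0, 0, 0, 0, 0, 0, 0.6]]}}

```text
time: 26.18
tool_pos: [0.4602, 0.0211, 0.0017]
tcp_rot: [-0.503, -3.101, 0.0]
wrist_force: [-0.1, -0.2, -1.9]
width: 0.753
grip_force: 50.4
```

```bash
python3 f.py
```

```text
26.1833 [0.4602 0.0211 0.0017] t.d 0.4301 t.n 0.1653 head -18.44 tilt [-0.  0.] F [-0.1 -0.2 -1.9] [ 0.01  0.02 -0.05] 0.752603983763931 50.37311375141144
```

Clean so far. I'll feel for the seat in 1 mm steps.

Request:
{"name": "drive_tool", "arguments": {"rows": [[0, 0, 0, 0, 0, 0.001, 0.6], [0, 0, 0, 0, 0, 0, 0.6], [0, 0, 0, 0, 0, 0, 0.6]]}}

```text
time: 26.43
tool_pos: [0.4603, 0.0211, 0.0016]
tcp_rot: [-0.503, -3.101, 0.0]
wrist_force: [-2.2, 0.2, 6.6]
width: 0.752
grip_force: 51.2
```

Request:
{"name": "drive_tool", "arguments": {"rows": [[0, 0, 0, 0, 0, 0.001, 0.6], [0, 0, 0, 0, 0, 0, 0.6], [0, 0, 0, 0, 0, 0, 0.6]]}}

```text
time: 26.68
tool_pos: [0.4603, 0.0211, 0.0015]
tcp_rot: [-0.503, -3.1, 0.0]
wrist_force: [-6.9, -0.6, 14.9]
width: 0.747
grip_force: 51.9
```

Seated at the predicted height with a firm stop. I'll relieve the push, open, and rise to the outer lid's head.

Request:
{"name": "drive_tool", "arguments": {"rows": [[0, 0, 0, 0, 0, -0.0018, 0.6], [0, 0, 0, 0, 0, 0, 0.6], [0, 0, 0, 0, 0, 0, 0.6]]}}

```text
time: 26.93
tool_pos: [0.4604, 0.021, 0.0016]
tcp_rot: [0.503, 3.1, 0.0]
wrist_force: [0.6, -0.8, 2.7]
width: 0.753
grip_force: 50.7
```

Request:
{"name": "drive_tool", "arguments": {"rows": [[0, 0, 0, 0, 0, 0, 0.85], [0, 0, 0, 0, 0, 0, 1], [0, 0, 0, 0, 0, 0, 1], [0, 0, 0, 0, 0, 0, 1], [0, 0, 0, 0, 0, 0, 1]]}}

```text
time: 27.35
tool_pos: [0.4602, 0.0211, 0.0015]
tcp_rot: [-0.503, -3.101, 0.0]
wrist_force: [-0.2, 0.5, -0.3]
width: 1.002
grip_force: 0.0
```

```bash
python3 f.py
```

```text
27.35 [0.4602 0.0211 0.0015] t.d 0.4301 t.n 0.1653 head -18.44 tilt [-0.0002 -0.    ] F [-0.2  0.5 -0.3] [0.02 0.03 0.  ] 1.0016095667958753 0.0
```

Request:
{"name": "drive_tool", "arguments": {"rows": [[0, 0, 0, 0, 0, -0.005, 1], [0, 0, 0, 0, 0, -0.009, 1], [0, 0, 0, 0, 0, -0.009, 1], [0, 0, 0, 0, 0, -0.005, 1], [0, 0, 0, 0, 0, 0, 1], [0, 0, 0, 0, 0, 0, 1], [0, 0, 0, 0, 0, 0, 1], [0, 0, 0, 0, 0, 0, 1]]}}

```text
time: 28.02
tool_pos: [0.4598, 0.0211, 0.0293]
tcp_rot: [-0.503, -3.1, 0.0]
wrist_force: [0.3, -0.4, -0.8]
width: 1.001
grip_force: 0.0
```

```bash
python3 f.py; python3 l.py w18.png -.044 2>/dev/null
```

```text
28.0167 [0.4598 0.0211 0.0293] t.d 0.4297 t.n 0.1651 head -18.44 tilt [-0.0006 -0.    ] F [ 0.3 -0.4 -0.8] [-0.05  0.01  0.04] 1.0013278505762593 0.0
[0.4598 0.0211 0.0293] 1.0013278505762593 0.0 [ 0.3 -0.4 -0.8]
outer_lid 0.73 [240. 248. 390. 395.] tool xy r [ 0.0014 -0.0004  0.0275] 0.0009
inner_lid 0.77 [500.   0. 640. 148.] tool xy r [0.0872 0.0882 0.0245] 0.0012
inner_lid 0.67 [236. 228. 397. 340.] tool xy r [-0.0004  0.001   0.0316] 0.0014
outer_lid [(0.67, array([332.6, 195.3, 351.5, 224.4])), (0.66, array([326.7, 212.2, 360.1, 236.9]))]
inner_lid [(0.78, array([271. , 277.9, 312.1, 306.5])), (0.76, array([396.4, 251.1, 435.8, 280.9]))]
tin [(0.98, array([328.2, 230.1, 362.4, 250. ]))]
```

Request:
{"name": "drive_tool", "arguments": {"rows": [[0, 0, 0, 0, 0, 0, 0.8], [0, 0, 0, 0, 0, 0, 0.7], [0, 0, 0, 0, 0, 0, 0.65], [0, 0, 0, 0, 0, 0, 0.62], [0, 0, 0, 0, 0, 0, 0.6], [0, 0, 0, 0, 0, 0, 0.5], [0, 0, 0, 0, 0, 0, 0.5], [0, 0, 0, 0, 0, 0, 0.5]], "force": 35}}

```text
time: 29.03
tool_pos: [0.4604, 0.021, 0.03]
tcp_rot: [0.503, 3.101, -0.0]
wrist_force: [-1.8, -0.4, 5.3]
width: 0.616
grip_force: 36.5
```

```bash
python3 f.py
```

```text
29.0333 [0.4604 0.021  0.03  ] t.d 0.4303 t.n 0.1653 head -18.44 tilt [ 0.0003 -0.    ] F [-1.8 -0.4  5.3] [-0.03  0.3   0.03] 0.6162966581034195 36.457799077034
```

Request:
{"name": "drive_tool", "arguments": {"rows": [[0, 0, 0, 0, 0, -0.001, 0.5], [0, 0, 0, 0, 0, -0.001, 0.5], [0, 0, 0, 0, 0, -0.001, 0.5], [0, 0, 0, 0, 0, -0.002, 0.5], [0, 0, 0, 0, 0, 0, 0.5], [0, 0, 0, 0, 0, 0, 0.5]]}}

```text
time: 29.53
tool_pos: [0.4603, 0.0211, 0.0346]
tcp_rot: [0.503, 3.101, 0.0]
wrist_force: [-0.7, -0.5, -0.6]
width: 0.616
grip_force: 36.6
```

Request:
{"name": "drive_tool", "arguments": {"rows": [[0, 0, 0, 0, 0, -0.003, 0.5], [0, 0, 0, 0, 0, -0.004, 0.5], [0, 0, 0, 0, 0, -0.005, 0.5], [0, 0, 0, 0, 0, -0.006, 0.5], [0, 0, 0, 0, 0, 0, 0.5], [0, 0, 0, 0, 0, 0, 0.5]]}}

```text
time: 30.03
tool_pos: [0.461, 0.021, 0.0534]
tcp_rot: [0.503, 3.099, 0.0]
wrist_force: [0.7, 0.1, -0.6]
width: 0.611
grip_force: 36.7
```

```bash
python3 f.py; python3 l.py w19.png -.042 2>/dev/null
```

```text
30.0333 [0.461  0.021  0.0534] t.d 0.4308 t.n 0.1655 head -18.44 tilt [ 0.0018 -0.    ] F [ 0.7  0.1 -0.6] [0.01 0.05 0.  ] 0.6113238286292578 36.65284216403961
[0.461  0.021  0.0534] 0.6113238286292578 36.65284216403961 [ 0.7  0.1 -0.6]
outer_lid 0.81 [244. 248. 389. 395.] tool xy r [0.001  0.0007 0.0275] 0.0011
inner_lid 0.97 [245. 207. 388. 296.] tool xy r [0.0109 0.0006 0.0274] 0.0009
inner_lid 0.89 [459. 425. 550. 478.] tool xy r [0.    0.    0.033] nan
outer_lid [(0.92, array([330.3, 189.9, 352. , 215.5]))]
inner_lid [(0.91, array([395.9, 248.8, 435. , 279.4])), (0.79, array([269. , 276. , 311.3, 306.8])), (0.71, array([328.4, 209.7, 365.7, 233.3]))]
tin [(0.64, array([326.1, 229.3, 363.2, 250.2])), (0.39, array([143.4, 141.5, 218.7, 209.9]))]
```

Request:
{"name": "drive_tool", "arguments": {"rows": [[0, 0, 0, 0, 0, -0.01, 0.5], [0, 0, 0, 0, 0, -0.018, 0.5], [0, 0, 0, 0, 0, -0.018, 0.5], [0, 0, 0, 0, 0, -0.01, 0.5], [0, 0, 0, 0, 0, 0, 0.5], [0, 0, 0, 0, 0, 0, 0.5], [0, 0, 0, 0, 0, 0, 0.5], [0, 0, 0, 0, 0, 0, 0.5]]}}

```text
time: 31.05
tool_pos: [0.4592, 0.0211, 0.1074]
tcp_rot: [-0.503, -3.099, 0.0]
wrist_force: [0.1, -0.8, -1.0]
width: 0.613
grip_force: 36.8
```

```bash
python3 f.py
python3 - <<'E'
from h import *
from scipy.optimize import least_squares
q=read_camera('scene');save(q,'fin_s.png');T=wfc(q);a=np.linspace(0,2*np.pi,90,endpoint=False);C=np.c_[np.cos(a),np.sin(a)]
def fit(m,circs,x0):
    c=max(cv2.findContours(m['mask'].astype('uint8'),0,1)[0],key=cv2.contourArea)[:,0]
    def res(x):
        h=cv2.convexHull(np.vstack([proj(q,np.c_[C*r+x[:2],np.full(90,z+x[2])],T) for r,z in circs]).astype('float32'));return [cv2.pointPolygonTest(h,(float(u),float(v)),True) for u,v in c]
    s=least_squares(res,x0,loss='soft_l1',f_scale=1,diff_step=1e-2);return s.x.round(4),np.median(np.abs(res(s.x))).round(2)
for n,ci,x0 in(('inner_lid',[(.033,.01),(.033,.02),(.0195,.028)],[.462,.022,.03]),('tin',[(.03,0),(.03,.042)],[.462,.022,.001])):
    for m in masks_of(q,n):
        if abs(m['bbox'][0]-328)<12: print(n,m['score'],np.round(m['bbox'],1),fit(m,ci,x0))
st=status.read_state();p=read_camera('top');T2=wfc(p)
for n in ('inner_lid','tin','outer_lid','scraper','rack','battery','cutters','driver','tape','spool'):
    for m in masks_of(p,n)[:2]:
        ys,xs=np.nonzero(m['mask']);print(n,round(m['score'],2),np.round(m['bbox']),ray(p,[[xs.mean(),ys.mean()]],.03,T2)[0,:2].round(3))
E
python3 g.py | grep -v '^0\.[56][0-9]* \['
```

```text
31.05 [0.4592 0.0211 0.1074] t.d 0.4291 t.n 0.1650 head -18.44 tilt [-0.0022  0.    ] F [ 0.1 -0.8 -1. ] [ 0.04 -0.05  0.01] 0.613220118794693 36.75101816654205
inner_lid 0.8 [329.4 204.1 364.3 233.4] (array([ 0.4308, -0.0241, -0.0157]), np.float64(0.32))
tin 0.8 [328.3 227.  361.8 248.3] (array([ 0.3978, -0.0699, -0.1026]), np.float64(1.43))
inner_lid 0.85 [304. 187. 329. 215.] [0.626 0.091]
inner_lid 0.77 [274. 280. 303. 308.] [0.408 0.156]
tin 0.34 [451. 207. 465. 247.] [ 0.558 -0.249]
outer_lid 0.58 [451. 207. 469. 249.] [ 0.56  -0.249]
scraper 0.89 [454. 206. 473. 246.] [ 0.563 -0.25 ]
rack 0.89 [444. 146. 505. 220.] [ 0.665 -0.281]
battery 0.75 [295. 227. 311. 251.] [0.534 0.118]
cutters 0.56 [298. 229. 310. 250.] [0.534 0.118]
cutters 0.49 [425. 317. 454. 346.] [ 0.319 -0.185]
tape 0.9 [337. 142. 378. 184.] [ 0.715 -0.013]
spool 0.96 [268. 156. 297. 181.] [0.705 0.173]
wrist [0.46027302 0.02106605 0.10862923]
scene [0.4602367  0.02105362 0.10861781]
0.9 [209.5, 162.2, 255.3, 175.8] x [0.5611 0.5628 0.6087 0.6536 0.6549] lat [-0.0623 -0.0493 -0.0366]
```

Run:
```python
from h import *
q=read_camera('scene');T=wfc(q);a=np.linspace(0,2*np.pi,180);C=np.c_[np.cos(a),np.sin(a)]
bb=lambda circs,x:np.r_[(P:=np.vstack([proj(q,np.c_[C*r+x,np.full(180,z)],T) for r,z in circs])).min(0),P.max(0)].round(1)
x=np.array([.4615,.0215])
print('pred brim+neck seated',bb([(.033,.042),(.033,.052),(.0195,.06)],x),'5mm higher',bb([(.033,.047),(.033,.057),(.0195,.065)],x),'tin',bb([(.03,0),(.03,.042)],x))
print('pred outer held',bb([(.0255,.130),(.027,.140),(.027,.150)],x))
for n in('inner_lid','tin','outer_lid'):
    print(n,[(round(m['score'],2),np.round(m['bbox'],1)) for m in masks_of(q,n) if 310<m['bbox'][0]<350])
# vertical colour profile through the lid and tin
g=q['color'];u=proj(q,[*x,.047],T)[0];print([int(g[r,int(u[0])].sum()) for r in range(195,255)])
```

```text
pred brim+neck seated [329.9 205.2 366.1 232.5] 5mm higher [329.9 203.1 366.2 230.4] tin [331.3 210.4 364.2 248.6]
pred outer held [333.7 163.4 365.3 190.8]
inner_lid [(0.62, array([331.9, 206.9, 367.1, 231.6]))]
tin [(0.82, array([329.1, 229.4, 362.7, 250.5]))]
outer_lid [(0.9, array([333.7, 161.3, 364.4, 190.9]))]
[353, 356, 355, 344, 352, 336, 338, 339, 351, 427, 548, 641, 627, 510, 437, 427, 423, 407, 403, 416, 386, 360, 346, 371, 417, 422, 407, 419, 403, 416, 421, 403, 402, 417, 415, 422, 416, 390, 347, 318, 324, 303, 313, 302, 317, 314, 312, 303, 300, 313, 301, 290, 251, 215, 182, 186, 192, 190, 190, 198]
```

The predicted and observed outlines agree. The inner lid is seated, the tin is in place, and the outer lid is held level about 78 mm above where it sat. I'm handing the job in.

```bash
python3 -c "
from workcell import workorder
print(workorder.finish_job())"
```

```text
the job is handed in; nothing more can be done
None
```

I handed the job in at about 32 s of the 61 s allowed: the scraper is fully home in the rack slot and released, the inner lid is seated in the tin, and the outer lid is held level about 78 mm above where it sat; no verdict came back.

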